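Stack shelf boards with spacer sticks

ROBOT

A 6-joint arm with a two-finger parallel gripper is mounted at the origin on the work surface. World frame = base frame: x ahead of the robot, y to its left, z up, the work surface at z = 0. Lengths are in m, angles in rad, forces in N, time in s.
With the tool pointing down it reaches from about 0.35 to 0.975 m from the base axis. Payload 4.9 kg.
Tool frame: the origin (TCP) lies at the very end of the fingers, on their centre line; the grasp point (between the pads) lies 19 mm behind it; z points along the fingers, y is the line along which they close (so a half turn about z gives the same grasp; the last joint's range is limited). The gripper opens to 85 mm and grips with 20 to 120 N. Pads are 22 mm wide; open, the fingers measure 114 mm over their backs; the gripper's body (76 mm by 85 mm) begins 54 mm behind the grasp point. The pads swing forward as they close: fully open they stand 13 mm farther back than shut.
Start: joints at [1.185, 0.053, 1.613, -0, 1.476, -0.119], TCP at [0.165, 0.603, 0.231] pointing down, gripper open.
Joint ranges: [-3.01, 3.01], [-1.01, 2.22], [0.06, 2.58], [-1.02, 4.17], [0.09, 2.62], [-3.14, 3.14]. Speed limits (rad/s): [2.57, 2.57, 3.14, 3.14, 3.14, 3.14].

INTERFACE

Orientations are given as a unit quaternion [w, x, y, z].
In Python, from plant import state, optics, ticket, nets gives the robot as it stands. The module is installed in compiled form; this text tells all that it offers.
- The arm moves only by the shell command python3 -m inch 'ROWS' [OPENING]. ROWS is JSON, a list of rows, each an object of numbers: "dx", "dy", "dz": the shift along the tool's x, y, z as a fraction of full scale; "rx", "ry", "rz": the turn, a rotation vector about the tool's x, y, z as a fraction of full scale. In form: [{"dx": .., "dy": .., "dz": .., "rx": .., "ry": .., "rz": ..}, ...]. A call has 1 to 5 rows; each row is the pose to reach, as a shift and turn from the pose commanded when the call began, along the tool's axes at that moment; what a row does not reach only later rows make up. Full scale, the value 1, is 0.8 m for a shift and 1.5 rad for a turn. A row lasts 1/10 s, in which the tool goes at most 50 mm and 8.59 degrees, less where a joint would pass 70% of its speed; a pose out of reach is approached as far as the arm can. A call with a number of a shift or a turn outside -1 to 1 is refused whole. A call with a gripper value outside its range is refused whole. OPENING is the opening, from -1 (shut) to 1 (fully open), set as the call begins (- or left out, the last holds). The fingers move at their own pace and stop on an object; the grip force is fixed at half the most. Time passes only in rows, so rows that repeat a pose let the fingers close. It gives the time, the measured TCP pose, the force, the opening and the grip force at its end, in the units of the state.
- state(): the state, without advancing time (a new reading comes with each control period).
- optics.grab_frame(name): name is "side" or "top" or "wrist"; returns the picture (480x640x3 uint8, red, green, blue); there is no depth.
- optics.camera_info(name): a dict with "fx", "fy", "cx", "cy" (pixels), "R" (3x3) and "t" (3): a world point X has camera coordinates R X + t. Camera axes: x right, y down, z forward; pixel columns grow to the right and rows downward; lengths in m; the calibration is good to about 2 mm. A picture is of the moment at which its call begins: read the wrist's pose just before it. camera_info takes no time and is no camera call; for the wrist camera it gives the pose at the moment of the call.
- ticket.job_done(): hands the job in; it is judged then, once.
Trained networks look in the newest picture that a camera, given by its name, has taken for a name from the list of things; names that differ only in an ending like _2 or _b are one class to them, and where a whole thing is asked for, a point or a joint stands for the part that bears it (a point fixed in the world has none). Each returns a list of dicts, best first, with "confidence" (0 to 1); they miss things now and then, are a little off and sometimes report something else, mostly with a low value. They report only what shows in the picture. A call takes as long as a camera call. They do not tell look-alikes from the thing itself.
- nets.boxes_of(camera, name): "bbox" ([centre column, centre row, width, height] in pixels, round what is visible of it).
- nets.outline_of(camera, name): "pixels" (480x640 bool, what is visible of it) and "bbox" ([centre column, centre row, width, height] in pixels, round what is visible of it).
The state is a dict: "time": time; "joint_pos": joint angles; "joint_vel": joint speeds; "joint_efforts": joint torques, N m; "tool_pos": TCP position; "tool_rot": TCP orientation; "contact_force": force on the tool from outside, world axes, zero at the start; "ft_torque": the same for the moment, N m; "gripper_width": opening from 0.0 (shut) to 1.0 (fully open); "grasp_force": force on a finger pad.
Only numpy, scipy, OpenCV 4.12 (cv2) and the standard library are available. Lean on these libraries where they do the work, as an engineer would, in place of code of your own. Each camera call takes 0.05 s, during which the arm holds its last target. There are 200 camera calls.

TASK

Stack all the loose shelf boards (two or three) one above another on the drawer front that lies on the stand, flat and lined up with it, the short one (if it is there) on top, with a pair of spacer sticks from the bin under each board, laid straight across, one near each end, so that air gets between and no board touches another board or the drawer front. Use pairs of thin sticks, except that if the drawer front carries a knob, the two tall sticks go directly on it so that the first board clears the knob. Leave the sticks you do not need in the bin, leave the drawer front where it is, and do not disturb the other things on the bench.

Things in the scene. Friction and masses are not known exactly. Their poses are not given: they have to be found in the camera images.
- stand: Fixed low stacking stand: plywood plinth 250 x 90 mm with two dark cross bearers, 24 mm high in all. Origin: centre of its underside, on the bench; x along its length (the boards lie along this), y across, z up.
- base_plain: Plain drawer front, light wood, 200 x 50 x 18 mm (x, y, z), lying on the stand, centred and lined up with it (so its top face is 42 mm above the bench). Loose. Origin: centre of its underside. Either this one or base_knob is there, never both; the other is absent (None).
- base_knob: The same drawer front with a round steel knob (20 mm across) in the middle of its upper face, standing 18 mm above that face. Same origin and place as base_plain; present instead of it in some starts.
- sheet: Fixed sheet of cardboard 300 x 320 x 4 mm on the bench on one side of the stand (left or right), on which the loose boards wait. Origin: centre of its underside.
- bin: Fixed blue open bin, 200 x 284 mm outside (x, y), walls 22 mm high and 4 mm thick, floor 4 mm thick, on the other side of the stand; 2 x 4 compartments of about 94 x 66 mm, each holding one stick lying along the bin's x. Origin: centre of its underside.
- board1: Shelf board, light wood, 200 x 50 x 18 mm (x, y, z), 0.16 kg, loose, lying flat on the cardboard sheet. Origin: centre of its underside. Two or three boards are there, of board1, board2 and short; an absent one is None.
- board2: Shelf board, light wood, 200 x 50 x 18 mm (x, y, z), 0.16 kg, loose, lying flat on the cardboard sheet. Origin: centre of its underside. Two or three boards are there, of board1, board2 and short; an absent one is None.
- short: The short shelf board, light wood, 160 x 50 x 18 mm (x, y, z), 0.13 kg, otherwise like board1 and board2. Origin: centre of its underside. Absent (None) in some starts.
- thin1: Thin spacer stick, wood, 80 x 14 x 12 mm (x, y, z), about 20 g, lying in some compartment of the bin. Origin: centre of its underside.
- thin2: Thin spacer stick, wood, 80 x 14 x 12 mm (x, y, z), about 20 g, lying in some compartment of the bin. Origin: centre of its underside.
- thin3: Thin spacer stick, wood, 80 x 14 x 12 mm (x, y, z), about 20 g, lying in some compartment of the bin. Origin: centre of its underside.
- thin4: Thin spacer stick, wood, 80 x 14 x 12 mm (x, y, z), about 20 g, lying in some compartment of the bin. Origin: centre of its underside.
- thin5: Thin spacer stick, wood, 80 x 14 x 12 mm (x, y, z), about 20 g, lying in some compartment of the bin. Origin: centre of its underside.
- thin6: Thin spacer stick, wood, 80 x 14 x 12 mm (x, y, z), about 20 g, lying in some compartment of the bin. Origin: centre of its underside.
- tall1: Tall spacer stick, wood, 80 x 14 x 24 mm (x, y, z: lies on its 14 mm side, 24 mm high), about 35 g, in some compartment of the bin. Origin: centre of its underside.
- tall2: Tall spacer stick, wood, 80 x 14 x 24 mm (x, y, z: lies on its 14 mm side, 24 mm high), about 35 g, in some compartment of the bin. Origin: centre of its underside.
- tape: Bystander: roll of yellow tape, 96 mm across, 25 mm high, origin at underside centre.
- jar: Bystander: jar 66 mm across, 85 mm high, origin at underside centre.
- carton: Bystander: small carton 70 x 110 x 60 mm, origin at underside centre.
- driver: Bystander: screwdriver lying on the bench.
There are look-alikes about, which are no part of the job. Leave any pink look-alike of the tall2 alone.

How it is judged:
At the end, for the whole second after the job is handed in: Boards flat (0.05 rad) over the stand within 25 mm lengthwise, 18 mm sideways, 0.14 rad, touching only sticks. Sticks in bin, or under a board, across it (0.3 rad), 35 to 100 mm from the middle, 25 mm sideways. Short board on top. No tall ones on the plain front. Front within 20 x 15 mm, 0.1 rad (x of base_plain in the frame of stand between -0.02 and 0.02 m and y of base_plain in the frame of stand between -0.015 and 0.015 m and angle between the x axis of each of base_plain, base_knob and the x axis of stand, either way round below 0.1 rad and angle between each of base_plain, base_knob, board1, board2, short's own z axis and vertical below 0.05 rad and x of base_knob in the frame of stand between -0.02 and 0.02 m and y of base_knob in the frame of stand between -0.015 and 0.015 m and x of board1 in the frame of stand between -0.025 and 0.025 m and y of board1 in the frame of stand between -0.018 and 0.018 m and angle between the x axis of each of board1, board2, short and the x axis of stand, either way round below 0.14 rad and z of each of board1, board2, short in the frame of stand above 0.048 m and linear speed of each of board1, board2, short below 0.02 m/s and contact force between each of board1, board2, short and base_plain below 0.02 N and contact force between each of board1, board2, short and base_knob below 0.02 N and contact force between board1 and board2 below 0.02 N and contact force between each of board1, board2 and short below 0.02 N and contact force between each of board1, board2, short and stand below 0.02 N and x of board2 in the frame of stand between -0.025 and 0.025 m and y of board2 in the frame of stand between -0.018 and 0.018 m and x of short in the frame of stand between -0.025 and 0.025 m and y of short in the frame of stand between -0.018 and 0.018 m and ((x of thin1 in the frame of bin between -0.105 and 0.105 m and y of thin1 in the frame of bin between -0.147 and 0.147 m and z of thin1 in the frame of bin below 0.035 m) or ((x of thin1 in the frame of stand above 0.035 m or x of thin1 in the frame of stand below -0.035 m) and x of thin1 in the frame of stand between -0.1 and 0.1 m and y of thin1 in the frame of stand between -0.025 and 0.025 m and angle between the x axis of thin1 and the y axis of stand, either way round below 0.3 rad and (z of thin1 in the frame of board1 below -0.005 m or z of thin1 in the frame of board2 below -0.005 m or z of thin1 in the frame of short below -0.005 m) and z of thin1 in the frame of stand above 0.035 m)) and ((x of thin2 in the frame of bin between -0.105 and 0.105 m and y of thin2 in the frame of bin between -0.147 and 0.147 m and z of thin2 in the frame of bin below 0.035 m) or ((x of thin2 in the frame of stand above 0.035 m or x of thin2 in the frame of stand below -0.035 m) and x of thin2 in the frame of stand between -0.1 and 0.1 m and y of thin2 in the frame of stand between -0.025 and 0.025 m and angle between the x axis of thin2 and the y axis of stand, either way round below 0.3 rad and (z of thin2 in the frame of board1 below -0.005 m or z of thin2 in the frame of board2 below -0.005 m or z of thin2 in the frame of short below -0.005 m) and z of thin2 in the frame of stand above 0.035 m)) and ((x of thin3 in the frame of bin between -0.105 and 0.105 m and y of thin3 in the frame of bin between -0.147 and 0.147 m and z of thin3 in the frame of bin below 0.035 m) or ((x of thin3 in the frame of stand above 0.035 m or x of thin3 in the frame of stand below -0.035 m) and x of thin3 in the frame of stand between -0.1 and 0.1 m and y of thin3 in the frame of stand between -0.025 and 0.025 m and angle between the x axis of thin3 and the y axis of stand, either way round below 0.3 rad and (z of thin3 in the frame of board1 below -0.005 m or z of thin3 in the frame of board2 below -0.005 m or z of thin3 in the frame of short below -0.005 m) and z of thin3 in the frame of stand above 0.035 m)) and ((x of thin4 in the frame of bin between -0.105 and 0.105 m and y of thin4 in the frame of bin between -0.147 and 0.147 m and z of thin4 in the frame of bin below 0.035 m) or ((x of thin4 in the frame of stand above 0.035 m or x of thin4 in the frame of stand below -0.035 m) and x of thin4 in the frame of stand between -0.1 and 0.1 m and y of thin4 in the frame of stand between -0.025 and 0.025 m and angle between the x axis of thin4 and the y axis of stand, either way round below 0.3 rad and (z of thin4 in the frame of board1 below -0.005 m or z of thin4 in the frame of board2 below -0.005 m or z of thin4 in the frame of short below -0.005 m) and z of thin4 in the frame of stand above 0.035 m)) and ((x of thin5 in the frame of bin between -0.105 and 0.105 m and y of thin5 in the frame of bin between -0.147 and 0.147 m and z of thin5 in the frame of bin below 0.035 m) or ((x of thin5 in the frame of stand above 0.035 m or x of thin5 in the frame of stand below -0.035 m) and x of thin5 in the frame of stand between -0.1 and 0.1 m and y of thin5 in the frame of stand between -0.025 and 0.025 m and angle between the x axis of thin5 and the y axis of stand, either way round below 0.3 rad and (z of thin5 in the frame of board1 below -0.005 m or z of thin5 in the frame of board2 below -0.005 m or z of thin5 in the frame of short below -0.005 m) and z of thin5 in the frame of stand above 0.035 m)) and ((x of thin6 in the frame of bin between -0.105 and 0.105 m and y of thin6 in the frame of bin between -0.147 and 0.147 m and z of thin6 in the frame of bin below 0.035 m) or ((x of thin6 in the frame of stand above 0.035 m or x of thin6 in the frame of stand below -0.035 m) and x of thin6 in the frame of stand between -0.1 and 0.1 m and y of thin6 in the frame of stand between -0.025 and 0.025 m and angle between the x axis of thin6 and the y axis of stand, either way round below 0.3 rad and (z of thin6 in the frame of board1 below -0.005 m or z of thin6 in the frame of board2 below -0.005 m or z of thin6 in the frame of short below -0.005 m) and z of thin6 in the frame of stand above 0.035 m)) and ((x of tall1 in the frame of bin between -0.105 and 0.105 m and y of tall1 in the frame of bin between -0.147 and 0.147 m and z of tall1 in the frame of bin below 0.035 m) or ((x of tall1 in the frame of stand above 0.035 m or x of tall1 in the frame of stand below -0.035 m) and x of tall1 in the frame of stand between -0.1 and 0.1 m and y of tall1 in the frame of stand between -0.025 and 0.025 m and angle between the x axis of tall1 and the y axis of stand, either way round below 0.3 rad and (z of tall1 in the frame of board1 below -0.005 m or z of tall1 in the frame of board2 below -0.005 m or z of tall1 in the frame of short below -0.005 m) and z of tall1 in the frame of stand above 0.035 m)) and ((x of tall2 in the frame of bin between -0.105 and 0.105 m and y of tall2 in the frame of bin between -0.147 and 0.147 m and z of tall2 in the frame of bin below 0.035 m) or ((x of tall2 in the frame of stand above 0.035 m or x of tall2 in the frame of stand below -0.035 m) and x of tall2 in the frame of stand between -0.1 and 0.1 m and y of tall2 in the frame of stand between -0.025 and 0.025 m and angle between the x axis of tall2 and the y axis of stand, either way round below 0.3 rad and (z of tall2 in the frame of board1 below -0.005 m or z of tall2 in the frame of board2 below -0.005 m or z of tall2 in the frame of short below -0.005 m) and z of tall2 in the frame of stand above 0.035 m)) and z of each of board1, board2 in the frame of short below -0.01 m and horizontal distance between each of tall1, tall2 and base_plain above 0.13 m).
It fails at once if a bystander (tape, jar, carton, screwdriver) is moved by more than 3 cm (distance of any of tape, jar, carton, driver from where it was at the start of the episode above 0.03 m).
Of base_plain, base_knob only 1 to 1 are there at a start; the rules pass over those that are not, and their reading is None.
Of board1, board2, short only 2 to 3 are there at a start; the rules pass over those that are not, and their reading is None.
At some moment in a run one of short may be knocked a few centimetres aside while the robot is not near it.
It also fails if it takes over 210 s, if anything falls off the work surface, if the arm or the gripper's body presses on something with over 40 N, if the wrist force passes 120 N, or if a joint passes its speed limit or range.

## Working session

There is one attempt and no reset: what is moved stays moved. The work goes in short steps, Python scripts to look and compute and a shell command to move; the robot and the scene stay as the last step left them, time stands still between calls to the robot, and variables do not carry over. Pictures are saved under pics/ and viewed, at most 14 in all, crops included, and the job is handed in when it is done.

```bash
mkdir -p pics; python3 - <<'E'
from plant import state, optics
import cv2
s=state();print(s)
for n in("top","side"):
    im=optics.grab_frame(n);cv2.imwrite(f"pics/{n}0.png",im[:,:,::-1])
    c=optics.camera_info(n);print(n,c)
print(optics.camera_info("wrist"))
E
```

```text
{'time': 0.0, 'joint_pos': array([ 1.18498123e+00,  5.33657500e-02,  1.61431164e+00, -4.43533903e-06,
        1.47599913e+00, -1.19010244e-01]), 'joint_vel': array([-5.11031275e-05,  1.54743382e-04, -1.46718539e-03, -5.75223596e-04,
       -2.10959379e-03,  6.16477152e-04]), 'joint_efforts': array([ 2.29700081e-04, -3.93697250e+01, -3.70170879e+01, -1.33702706e-04,
        7.11031607e-03, -4.51980341e-06]), 'tool_pos': array([0.16454965, 0.60229605, 0.23004697]), 'tool_rot': array([-2.58075984e-04,  1.33006821e-01,  9.91114575e-01, -1.00946917e-03]), 'contact_force': array([-0.05001991, -0.33107095, -0.3644322 ]), 'ft_torque': array([-0.01914717,  0.01658752, -0.03364715]), 'grasp_force': 0.0, 'gripper_width': 1.002118687976611}
top {'fx': 593.8145898496964, 'fy': 593.8145898496964, 'cx': 311.95198865217424, 'cy': 236.63131357801572, 'R': array([[-0.04863555, -0.99880472, -0.00487011],
       [-0.97812377,  0.04861474, -0.20226344],
       [ 0.20225844, -0.00507363, -0.97931904]]), 't': array([0.08342714, 0.614321  , 1.58094638])}
side {'fx': 455.22381757710673, 'fy': 455.22381757710673, 'cx': 314.88291459176975, 'cy': 237.85834019007996, 'R': array([[-0.99026324, -0.13884972, -0.0099733 ],
       [-0.08396336,  0.65288986, -0.75278482],
       [ 0.11103543, -0.74461774, -0.65819112]]), 't': array([0.59939724, 0.05365806, 1.03251219])}
{'fx': 383.9016229025393, 'fy': 383.9016229025393, 'cx': 334.1581567863634, 'cy': 240.81692539302153, 'R': array([[ 0.26376549,  0.96458558, -0.00155741],
       [ 0.91198255, -0.24885465,  0.32612758],
       [ 0.31419039, -0.08744153, -0.94532448]]), 't': array([-0.62363725, -0.04131112,  0.38033105])}
```

View pics/top0.png

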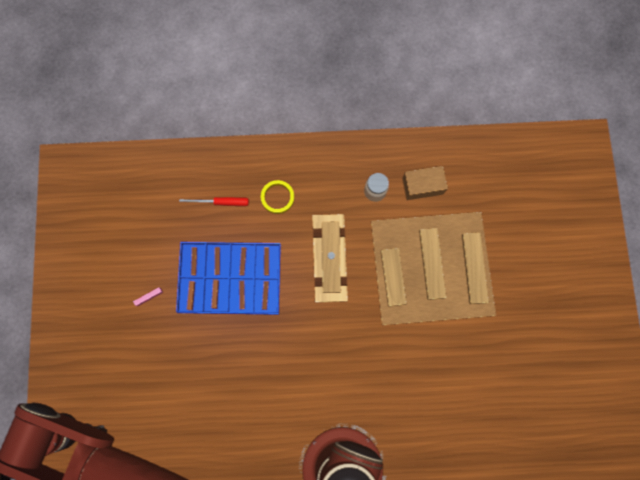

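View pics/side0.png

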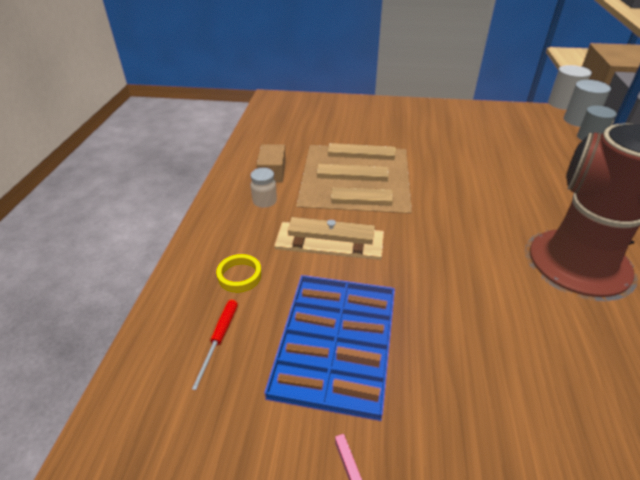

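The top view shows the knobbed front (331,256), three boards with the short one at (394,277), and eight sticks in the bin centred at (229,279). The pink look-alike lies outside the bin at (147,297). So the job needs two tall and four thin sticks.

```bash
cat > h.py <<'E'
import numpy as np, cv2
from plant import state, optics, nets
def unproj(cam,px,z,info=None):
    c=info or optics.camera_info(cam); R=np.array(c["R"]);t=np.array(c["t"])
    px=np.atleast_2d(px).astype(float)
    d=np.c_[(px[:,0]-c["cx"])/c["fx"],(px[:,1]-c["cy"])/c["fy"],np.ones(len(px))]@R
    o=-R.T@t; s=(z-o[2])/d[:,2]
    return (o+d*s[:,None])[:,:2]
def find(cam,name,z,minconf=.3):
    "list of (conf, x, y, yaw, L, W) of outlines projected at height z; grab a frame first"
    out=[]
    for o in nets.outline_of(cam,name):
        if o["confidence"]<minconf: continue
        v,u=np.nonzero(o["pixels"])
        if len(u)<15: continue
        P=unproj(cam,np.c_[u,v],z)
        (cx,cy),(w,h),a=cv2.minAreaRect((P*1000).astype(np.float32))
        if w<h: w,h,a=h,w,a+90
        a=(a+90)%180-90
        out.append((round(o["confidence"],2),round(cx/1e3,4),round(cy/1e3,4),round(np.radians(a),3),round(w),round(h),[round(k) for k in o["bbox"][:2]]))
    return out
def pose():
    s=state();q=s["tool_rot"];w,x,y,z=q
    X=np.array([1-2*(y*y+z*z),2*(x*y+w*z)]); 
    return s["tool_pos"],X/np.linalg.norm(X)
def togo(x,y,z,yaw=None):
    "fractions dx,dy,dz,rz to bring TCP to x,y,z with tool x at angle yaw (mod pi)"
    p,X=pose(); d=np.array([x,y])-p[:2]; Y=np.array([X[1],-X[0]])
    r=0
    if yaw is not None:
        cur=np.arctan2(X[1],X[0]); e=(yaw-cur+np.pi/2)%np.pi-np.pi/2; r=-e
    return [round(float(v),4) for v in (d@X/.8,d@Y/.8,-(z-p[2])/.8,r/1.5)]
E
python3 - <<'E'
from h import *
optics.grab_frame("top")
for n,z in(("bin",.022),("stand",.024),("base_knob",.042),("sheet",.004),("board1",.022),("short",.022),("thin1",.016),("tall1",.028),("tape",.025),("jar",.085),("driver",.01)):
    for r in find("top",n,z): print(n,r)
E
```

```text
bin (0.91, 0.5223, 0.2935, np.float64(1.521), 286, 200, [227, 278])
bin (0.54, 0.5647, 0.0075, np.float64(-0.005), 249, 93, [329, 260])
stand (0.73, 0.5647, 0.0079, np.float64(-0.019), 249, 90, [328, 259])
base_knob (0.91, 0.5628, 0.0042, np.float64(-0.052), 198, 53, [329, 258])
base_knob (0.65, 0.742, 0.147, np.float64(0.764), 99, 98, [276, 199])
base_knob (0.52, 0.5629, 0.2509, np.float64(-0.102), 79, 15, [242, 261])
sheet (0.67, 0.5367, -0.2825, np.float64(0.031), 202, 53, [431, 262])
sheet (0.66, 0.5253, -0.2821, np.float64(-1.537), 320, 301, [432, 267])
board1 (0.9, 0.5158, -0.3962, np.float64(0.016), 201, 57, [475, 269])
board1 (0.81, 0.534, -0.2794, np.float64(0.033), 201, 54, [432, 263])
short (0.61, 0.5017, -0.1661, np.float64(0.08), 160, 52, [392, 277])
thin1 (0.71, 0.4738, 0.2579, np.float64(-0.067), 84, 18, [242, 294])
thin1 (0.47, 0.4664, 0.1934, np.float64(-0.033), 76, 14, [265, 298])
thin1 (0.47, 0.5722, 0.3258, np.float64(-0.015), 78, 14, [216, 262])
thin1 (0.45, 0.5672, 0.2538, np.float64(-0.106), 80, 15, [241, 261])
thin1 (0.44, 0.5754, 0.3909, np.float64(-0.009), 78, 20, [195, 263])
tall1 (0.77, 0.4776, 0.3326, np.float64(-0.083), 81, 20, [214, 294])
tall1 (0.65, 0.478, 0.5174, np.float64(-1.145), 83, 19, [148, 297])
tall1 (0.55, 0.4752, 0.4004, np.float64(-0.008), 75, 19, [189, 295])
tape (0.79, 0.747, 0.1477, np.float64(0.729), 96, 90, [277, 200])
jar (0.72, 0.5138, -0.2663, np.float64(-1.537), 306, 285, [432, 268])
jar (0.6, 0.7438, -0.1298, np.float64(-0.074), 78, 64, [378, 187])
driver (0.91, 0.7495, 0.3313, np.float64(1.521), 197, 27, [217, 202])
driver (0.43, 0.4783, 0.3346, np.float64(-0.079), 79, 18, [214, 294])
```

```bash
python3 -c "
from h import *
print(pose(),togo(.48,.25,.26,-.05))"
```

```text
(array([0.16477622, 0.60289143, 0.23137645]), array([-0.96461728,  0.26365413])) [-0.4964, -0.3216, -0.0358, -0.1445]
```

```bash
python3 -m inch '[{"dx":-0.05,"dy":-0.032,"dz":-0.018},{"dx":-0.1,"dy":-0.064,"dz":-0.018},{"dx":-0.15,"dy":-0.096,"dz":-0.018},{"dx":-0.2,"dy":-0.128,"dz":-0.036},{"dx":-0.248,"dy":-0.161,"dz":-0.036}]' -0.3
python3 -m inch '[{"dx":-0.05,"dy":-0.032},{"dx":-0.1,"dy":-0.064},{"dx":-0.15,"dy":-0.096,"rz":-0.05},{"dx":-0.2,"dy":-0.128,"rz":-0.1},{"dx":-0.248,"dy":-0.161,"rz":-0.1445}]'
python3 -m inch '[{},{}]'
python3 - <<'E'
from h import *
print(pose(), state()["gripper_width"])
im=optics.grab_frame("wrist");cv2.imwrite("pics/w1.png",im[:,:,::-1])
for n,z in(("bin",.022),("thin1",.016),("tall1",.028),("base_knob",.042),("stand",.024)):
    for r in find("wrist",n,z): print(n,r)
E
```

```text
(array([0.16477622, 0.60289143, 0.23137645]), array([-0.96461728,  0.26365413])) 0.9976464047578448
bin (0.59, 0.4201, 0.3474, np.float64(1.504), 204, 31, [190, 457])
thin1 (0.58, 0.434, 0.2645, np.float64(1.303), 24, 10, [130, 478])validation failed for argument at $[0]...
validation failed for argument at $[0]...
validation failed for argument at $[0]...
```

View pics/w1.png

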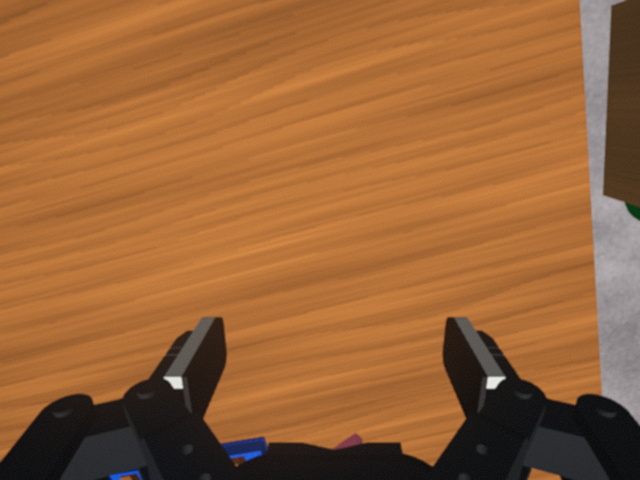

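```bash
python3 -c "
from h import *
print(togo(.54,.25,.28,-.05))"
```

```text
[-0.5687, -0.3019, -0.0608, -0.1445]
```

```bash
python3 -m inch '[{"dx":-0.284,"dy":-0.15,"dz":-0.06,"rx":0,"ry":0,"rz":0},{"dx":-0.284,"dy":-0.15,"dz":-0.06,"rx":0,"ry":0,"rz":0},{"dx":-0.284,"dy":-0.15,"dz":-0.06,"rx":0,"ry":0,"rz":0},{"dx":-0.284,"dy":-0.15,"dz":-0.06,"rx":0,"ry":0,"rz":0},{"dx":-0.284,"dy":-0.15,"dz":-0.06,"rx":0,"ry":0,"rz":0}]' -0.3
python3 -c "
from h import *
print(togo(.54,.25,.28,-.05))"
```

```text
time: 1.5
tool_pos: [0.3452, 0.4334, 0.2778]
tool_rot: [0.0, 0.133, 0.991, 0.0]
contact_force: [0.9, 0.8, -0.7]
gripper_width: 0.347
grasp_force: 0.0
[-0.2953, -0.1571, -0.0027, -0.1442]
```

```bash
python3 -m inch '[{"dx":-0.28,"dy":-0.15,"dz":0,"rx":0,"ry":0,"rz":0},{"dx":-0.28,"dy":-0.15,"dz":0,"rx":0,"ry":0,"rz":-0.144},{"dx":-0.28,"dy":-0.15,"dz":0,"rx":0,"ry":0,"rz":-0.144},{"dx":-0.28,"dy":-0.15,"dz":0,"rx":0,"ry":0,"rz":-0.144},{"dx":-0.28,"dy":-0.15,"dz":0,"rx":0,"ry":0,"rz":-0.144}]' -0.3
python3 -m inch '[{"dx":0,"dy":0,"dz":0,"rx":0,"ry":0,"rz":0},{"dx":0,"dy":0,"dz":0,"rx":0,"ry":0,"rz":0}]'
python3 - <<'E'
from h import *
print(pose(), state()["gripper_width"])
im=optics.grab_frame("wrist");cv2.imwrite("pics/w2.png",im[:,:,::-1])
for n,z in(("bin",.022),("thin1",.016),("tall1",.028),("base_knob",.042),("stand",.024)):
    for r in find("wrist",n,z): print(n,r)
E
```

```text
time: 2.0
tool_pos: [0.5238, 0.2641, 0.2775]
tool_rot: [0.0, 0.025, 1.0, 0.0]
contact_force: [0.1, 0.9, 0.2]
gripper_width: 0.352
grasp_force: 0.0
time: 2.2
tool_pos: [0.523, 0.2649, 0.277]
tool_rot: [-0.0, 0.027, 1.0, 0.0]
contact_force: [-0.1, 0.5, 0.9]
gripper_width: 0.351
grasp_force: 0.0
(array([0.5230349 , 0.26493997, 0.27697948]), array([-0.99859092,  0.05306758])) 0.3507921589441251
bin (0.82, 0.5228, 0.292, np.float64(1.513), 284, 200, [363, 188])
thin1 (0.93, 0.5642, 0.187, np.float64(-0.035), 81, 16, [264, 236])
thin1 (0.89, 0.5664, 0.253, np.float64(-0.116), 82, 15, [324, 232])
thin1 (0.76, 0.571, 0.3245, np.float64(-0.021), 82, 15, [388, 232])
thin1 (0.71, 0.5742, 0.3893, np.float64(-0.022), 82, 17, [447, 231])
thin1 (0.62, 0.4685, 0.1926, np.float64(-0.106), 79, 16, [259, 143])
thin1 (0.6, 0.4727, 0.2575, np.float64(-0.019), 79, 15, [322, 146])
thin1 (0.38, 0.5237, 0.292, np.float64(1.515), 289, 203, [360, 185])
tall1 (0.74, 0.5696, -0.0002, np.float64(-0.033), 208, 63, [86, 241])
tall1 (0.7, 0.4765, 0.3295, np.float64(-0.084), 80, 17, [398, 147])
tall1 (0.63, 0.4757, 0.395, np.float64(-0.106), 79, 22, [462, 143])
tall1 (0.59, 0.4768, 0.5106, np.float64(-1.109), 87, 22, [580, 138])
base_knob (0.82, 0.5649, 0.0093, np.float64(-0.032), 200, 60, [87, 243])
stand (0.74, 0.5648, 0.0128, np.float64(-0.009), 243, 103, [104, 234])
```

View pics/w2.png

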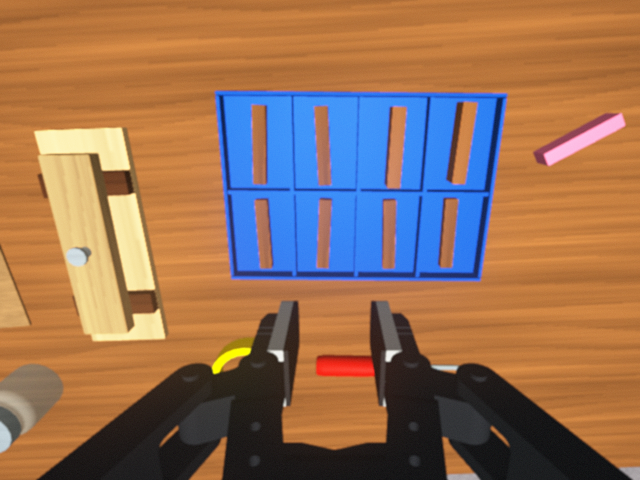

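Candidates for the tall sticks: (462,143) and (398,147) in the bin, visibly thicker, and the pink look-alike at (580,138) outside it. I choose the two in the bin. The outlines match the top-view positions.

```bash
python3 - <<'E'
from h import *
im=cv2.imread("pics/w2.png")[80:290,205:515];cv2.imwrite("pics/crop.png",cv2.resize(im,None,fx=2,fy=2))
print(togo(.477,.400,.012,-.06))
E
```

```text
[0.064, 0.1635, 0.3317, 0.0075]
```

View pics/crop.png

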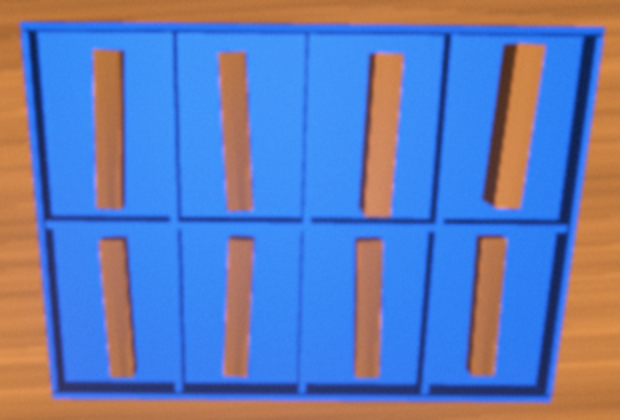

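The crop confirms it: the top-row third and fourth sticks are wider and closer, with taller sides, so they are the tall ones.

```bash
python3 -m inch '[{"dx":0.064,"dy":0.1635,"dz":0.0,"rx":0,"ry":0,"rz":0.0075},{"dx":0.064,"dy":0.1635,"dz":0.1,"rx":0,"ry":0,"rz":0.0075},{"dx":0.064,"dy":0.1635,"dz":0.2,"rx":0,"ry":0,"rz":0.0075},{"dx":0.064,"dy":0.1635,"dz":0.26,"rx":0,"ry":0,"rz":0.0075},{"dx":0.064,"dy":0.1635,"dz":0.26,"rx":0,"ry":0,"rz":0.0075}]' -0.4
python3 -m inch '[{"dx":0,"dy":0,"dz":0,"rx":0,"ry":0,"rz":0},{"dx":0,"dy":0,"dz":0,"rx":0,"ry":0,"rz":0}]'
python3 - <<'E'
from h import *
print(togo(.477,.400,.012,-.06))
im=optics.grab_frame("wrist");cv2.imwrite("pics/w3.png",im[:,:,::-1])
for r in find("wrist","tall1",.028): print(r)
E
```

```text
time: 3.0
tool_pos: [0.4797, 0.3928, 0.1002]
tool_rot: [0.001, 0.03, 1.0, 0.0]
contact_force: [-0.1, -0.8, 0.5]
gripper_width: 0.301
grasp_force: 0.0
time: 3.2
tool_pos: [0.4799, 0.3912, 0.101]
tool_rot: [-0.001, 0.03, 1.0, -0.001]
contact_force: [0.7, 0.1, 0.6]
gripper_width: 0.302
grasp_force: 0.0
[0.0043, 0.0107, 0.1113, -0.0003]
(0.89, 0.4809, 0.3323, np.float64(-0.092), 86, 20, [237, 257])
(0.79, 0.4804, 0.3983, np.float64(-0.087), 85, 15, [345, 248])
(0.55, 0.4791, 0.5141, np.float64(-1.099), 82, 26, [540, 237])
```

View pics/w3.png

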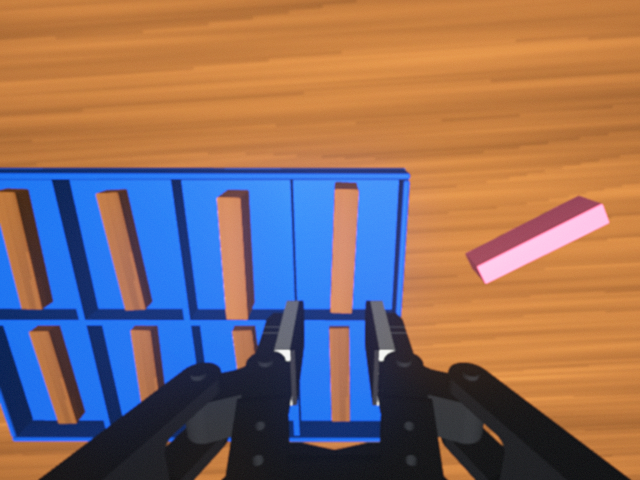

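```bash
python3 -m inch '[{"dx":0.0024,"dy":0.0098,"dz":0.04,"rx":0,"ry":0,"rz":0.01},{"dx":0.0024,"dy":0.0098,"dz":0.075,"rx":0,"ry":0,"rz":0.01},{"dx":0.0024,"dy":0.0098,"dz":0.1,"rx":0,"ry":0,"rz":0.01},{"dx":0.0024,"dy":0.0098,"dz":0.111,"rx":0,"ry":0,"rz":0.01},{"dx":0.0024,"dy":0.0098,"dz":0.111,"rx":0,"ry":0,"rz":0.01}]' -0.4
python3 -m inch '[{"dx":0,"dy":0,"dz":0,"rx":0,"ry":0,"rz":0},{"dx":0,"dy":0,"dz":0,"rx":0,"ry":0,"rz":0},{"dx":0,"dy":0,"dz":0,"rx":0,"ry":0,"rz":0},{"dx":0,"dy":0,"dz":0,"rx":0,"ry":0,"rz":0},{"dx":0,"dy":0,"dz":0,"rx":0,"ry":0,"rz":0}]' -1
```

```text
time: 3.8
tool_pos: [0.4804, 0.3991, 0.0138]
tool_rot: [0.001, 0.039, 0.999, 0.0]
contact_force: [-0.3, 0.3, -0.1]
gripper_width: 0.301
grasp_force: 0.0
time: 4.3
tool_pos: [0.4811, 0.3999, 0.0152]
tool_rot: [0.002, 0.039, 0.999, 0.001]
contact_force: [0.1, -1.6, 5.5]
gripper_width: 0.14
grasp_force: 62.3
```

```bash
cat >> h.py <<'E'
def plan(*wps):
    "each wp (x,y,z,yaw): one call; prints the row for each, starting from the present pose"
    p,X=pose(); p=p.copy(); cur=np.arctan2(X[1],X[0])
    for w in wps:
        X=np.array([np.cos(cur),np.sin(cur)]);Y=np.array([X[1],-X[0]])
        d=np.array(w[:2])-p[:2]; e=(w[3]-cur+np.pi)%(2*np.pi)-np.pi
        dist=np.hypot(np.hypot(*d),w[2]-p[2])
        print([round(float(v),4) for v in (d@X/.8,d@Y/.8,(p[2]-w[2])/.8,-e/1.5)],"rows",round(max(dist/.05,abs(e)/.1499),1))
        p=np.array(w[:3],float);cur=w[3]
E
python3 - <<'E'
from h import *
plan((.48,.40,.22,2.7),(.5,.22,.26,2.3),(.56,.05,.28,1.75),(.565,.005,.28,1.54))
E
```

```text
[0.0014, -0.0, -0.256, 0.243] rows 4.1
[-0.1188, -0.1927, -0.05, 0.2667] rows 3.7
[-0.2084, -0.0857, -0.025, 0.3667] rows 3.7
[-0.0565, -0.0039, 0.0, 0.14] rows 1.4
```

```bash
python3 -m inch '[{"dx":0,"dy":0,"dz":-0.256,"rx":0,"ry":0,"rz":0},{"dx":0,"dy":0,"dz":-0.256,"rx":0,"ry":0,"rz":0.02},{"dx":0,"dy":0,"dz":-0.256,"rx":0,"ry":0,"rz":0.243},{"dx":0,"dy":0,"dz":-0.256,"rx":0,"ry":0,"rz":0.243},{"dx":0,"dy":0,"dz":-0.256,"rx":0,"ry":0,"rz":0.243}]'
python3 -m inch '[{"dx":-0.119,"dy":-0.193,"dz":-0.05,"rx":0,"ry":0,"rz":0.267},{"dx":-0.119,"dy":-0.193,"dz":-0.05,"rx":0,"ry":0,"rz":0.267},{"dx":-0.119,"dy":-0.193,"dz":-0.05,"rx":0,"ry":0,"rz":0.267},{"dx":-0.119,"dy":-0.193,"dz":-0.05,"rx":0,"ry":0,"rz":0.267},{"dx":-0.119,"dy":-0.193,"dz":-0.05,"rx":0,"ry":0,"rz":0.267}]'
python3 -m inch '[{"dx":-0.208,"dy":-0.086,"dz":-0.025,"rx":0,"ry":0,"rz":0.367},{"dx":-0.208,"dy":-0.086,"dz":-0.025,"rx":0,"ry":0,"rz":0.367},{"dx":-0.208,"dy":-0.086,"dz":-0.025,"rx":0,"ry":0,"rz":0.367},{"dx":-0.208,"dy":-0.086,"dz":-0.025,"rx":0,"ry":0,"rz":0.367},{"dx":-0.208,"dy":-0.086,"dz":-0.025,"rx":0,"ry":0,"rz":0.367}]'
python3 -m inch '[{"dx":-0.056,"dy":-0.004,"dz":0,"rx":0,"ry":0,"rz":0.14},{"dx":-0.056,"dy":-0.004,"dz":0,"rx":0,"ry":0,"rz":0.14},{"dx":-0.056,"dy":-0.004,"dz":0,"rx":0,"ry":0,"rz":0.14},{"dx":-0.056,"dy":-0.004,"dz":0,"rx":0,"ry":0,"rz":0.14}]'
python3 - <<'E'
from h import *
p,X=pose();print(p,np.arctan2(X[1],X[0]))
im=optics.grab_frame("wrist");cv2.imwrite("pics/w4.png",im[:,:,::-1])
for n,z in(("base_knob",.042),("stand",.024)):
    for r in find("wrist",n,z): print(n,r)
E
```

```text
time: 4.8
tool_pos: [0.4827, 0.4014, 0.2279]
tool_rot: [0.006, 0.22, 0.975, 0.006]
contact_force: [0.7, -0.1, -0.0]
gripper_width: 0.143
grasp_force: 61.3
time: 5.3
tool_pos: [0.5006, 0.2155, 0.2595]
tool_rot: [0.002, 0.411, 0.912, 0.001]
contact_force: [0.2, 0.4, -0.2]
gripper_width: 0.144
grasp_force: 61.3
time: 5.8
tool_pos: [0.56, 0.0461, 0.2778]
tool_rot: [0.001, 0.643, 0.766, 0.0]
contact_force: [0.5, 0.6, 0.1]
gripper_width: 0.146
grasp_force: 61.3
time: 6.2
tool_pos: [0.5635, 0.0054, 0.277]
tool_rot: [-0.0, 0.717, 0.697, 0.0]
contact_force: [-0.1, -0.1, 0.2]
gripper_width: 0.144
grasp_force: 61.3
[0.56348919 0.00540618 0.27704571] 1.54241964706742
base_knob (0.9, 0.5666, 0.0029, np.float64(-0.036), 199, 52, [341, 199])
stand (0.7, 0.5693, 0.0054, np.float64(-0.016), 242, 92, [343, 194])
```

View pics/w4.png

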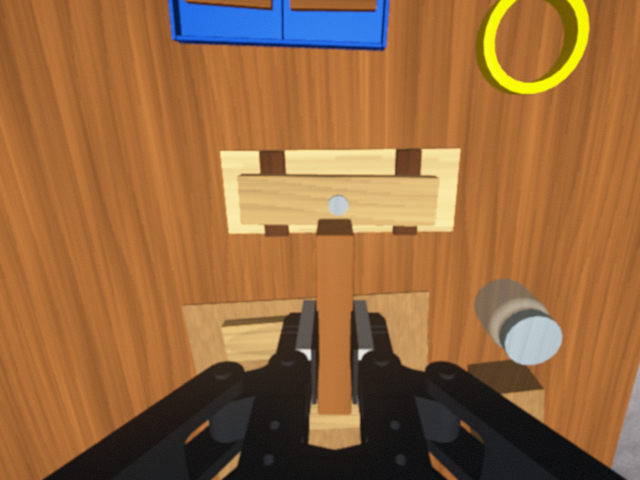

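The stick is held straight and the knob shows at (338,205). I'm placing this stick at +65 mm along the stand.

```bash
python3 - <<'E'
from h import *
plan((.630,.0025,.075,1.54),(.630,.0025,.0535,1.54))
E
```

```text
[-0.001, 0.0831, 0.2528, 0.0011] rows 4.3
[0.0, 0.0, 0.0269, -0.0] rows 0.4
```

```bash
python3 -m inch '[{"dx":-0.001,"dy":0.083,"dz":0,"rx":0,"ry":0,"rz":0},{"dx":-0.001,"dy":0.083,"dz":0.253,"rx":0,"ry":0,"rz":0},{"dx":-0.001,"dy":0.083,"dz":0.253,"rx":0,"ry":0,"rz":0},{"dx":-0.001,"dy":0.083,"dz":0.253,"rx":0,"ry":0,"rz":0},{"dx":-0.001,"dy":0.083,"dz":0.253,"rx":0,"ry":0,"rz":0}]'
python3 -m inch '[{"dx":0,"dy":0,"dz":0,"rx":0,"ry":0,"rz":0},{"dx":0,"dy":0,"dz":0,"rx":0,"ry":0,"rz":0}]'
python3 -c "
from h import *
plan((.630,.0025,.0535,1.54))"
```

```text
time: 6.85
tool_pos: [0.6299, 0.0021, 0.0762]
tool_rot: [0.0, 0.718, 0.696, 0.0]
contact_force: [0.9, 0.0, 0.2]
gripper_width: 0.146
grasp_force: 61.3
time: 7.05
tool_pos: [0.6293, 0.0018, 0.0775]
tool_rot: [-0.001, 0.718, 0.696, -0.001]
contact_force: [0.8, -0.1, 0.3]
gripper_width: 0.144
grasp_force: 61.3
[0.0009, 0.0009, 0.03, 0.0001] rows 0.5
```

```bash
python3 -m inch '[{"dx":0.001,"dy":0.001,"dz":0.015,"rx":0,"ry":0,"rz":0},{"dx":0.001,"dy":0.001,"dz":0.026,"rx":0,"ry":0,"rz":0},{"dx":0.001,"dy":0.001,"dz":0.026,"rx":0,"ry":0,"rz":0}]'
python3 -m inch '[{"dx":0,"dy":0,"dz":0.002,"rx":0,"ry":0,"rz":0},{"dx":0,"dy":0,"dz":0.002,"rx":0,"ry":0,"rz":0}]'
python3 -m inch '[{"dx":0,"dy":0,"dz":0.002,"rx":0,"ry":0,"rz":0},{"dx":0,"dy":0,"dz":0.002,"rx":0,"ry":0,"rz":0}]'
```

```text
time: 7.35
tool_pos: [0.6307, 0.002, 0.0574]
tool_rot: [0.0, 0.718, 0.696, 0.0]
contact_force: [-0.3, 0.5, -0.8]
gripper_width: 0.142
grasp_force: 61.3
time: 7.55
tool_pos: [0.6309, 0.0019, 0.0561]
tool_rot: [0.0, 0.718, 0.696, 0.0]
contact_force: [0.4, 0.2, 0.5]
gripper_width: 0.141
grasp_force: 61.3
time: 7.75
tool_pos: [0.6306, 0.0019, 0.0539]
tool_rot: [0.0, 0.718, 0.696, 0.0]
contact_force: [-0.1, -1.1, 0.1]
gripper_width: 0.142
grasp_force: 61.3
```

```bash
python3 -m inch '[{"dx":0,"dy":0,"dz":0.0015,"rx":0,"ry":0,"rz":0},{"dx":0,"dy":0,"dz":0.0015,"rx":0,"ry":0,"rz":0}]'
python3 -m inch '[{"dx":0,"dy":0,"dz":0.0012,"rx":0,"ry":0,"rz":0},{"dx":0,"dy":0,"dz":0.0012,"rx":0,"ry":0,"rz":0}]'
```

```text
time: 7.95
tool_pos: [0.6309, 0.0019, 0.0534]
tool_rot: [0.0, 0.718, 0.696, 0.0]
contact_force: [-2.1, -0.7, 3.5]
gripper_width: 0.144
grasp_force: 61.8
time: 8.15
tool_pos: [0.631, 0.0018, 0.0533]
tool_rot: [0.0, 0.718, 0.696, 0.0]
contact_force: [-2.5, -0.3, 8.3]
gripper_width: 0.144
grasp_force: 62.4
```

```bash
python3 -m inch '[{"dx":0,"dy":0,"dz":0,"rx":0,"ry":0,"rz":0},{"dx":0,"dy":0,"dz":0,"rx":0,"ry":0,"rz":0},{"dx":0,"dy":0,"dz":0,"rx":0,"ry":0,"rz":0},{"dx":0,"dy":0,"dz":-0.06,"rx":0,"ry":0,"rz":0},{"dx":0,"dy":0,"dz":-0.1,"rx":0,"ry":0,"rz":0}]' -0.4
python3 -c "
from h import *
plan((.60,.09,.15,2.1),(.55,.22,.15,2.7),(.479,.3315,.12,3.057),(.479,.3315,.014,3.057))"
```

```text
time: 8.65
tool_pos: [0.6304, 0.002, 0.1324]
tool_rot: [-0.0, 0.718, 0.696, -0.0]
contact_force: [0.0, 0.1, 0.2]
gripper_width: 0.302
grasp_force: 0.0
[0.1088, -0.0415, -0.022, -0.374] rows 3.7
[0.1718, 0.0281, 0.0, -0.4] rows 4.0
[0.1398, 0.0881, 0.0375, -0.238] rows 2.7
[0.0, 0.0, 0.1325, -0.0] rows 2.1
```

```bash
python3 -m inch '[{"dx":0.109,"dy":-0.0415,"dz":-0.022,"rx":0,"ry":0,"rz":-0.374},{"dx":0.109,"dy":-0.0415,"dz":-0.022,"rx":0,"ry":0,"rz":-0.374},{"dx":0.109,"dy":-0.0415,"dz":-0.022,"rx":0,"ry":0,"rz":-0.374},{"dx":0.109,"dy":-0.0415,"dz":-0.022,"rx":0,"ry":0,"rz":-0.374},{"dx":0.109,"dy":-0.0415,"dz":-0.022,"rx":0,"ry":0,"rz":-0.374}]'
python3 -m inch '[{"dx":0.172,"dy":0.028,"dz":0,"rx":0,"ry":0,"rz":-0.4},{"dx":0.172,"dy":0.028,"dz":0,"rx":0,"ry":0,"rz":-0.4},{"dx":0.172,"dy":0.028,"dz":0,"rx":0,"ry":0,"rz":-0.4},{"dx":0.172,"dy":0.028,"dz":0,"rx":0,"ry":0,"rz":-0.4},{"dx":0.172,"dy":0.028,"dz":0,"rx":0,"ry":0,"rz":-0.4}]'
python3 -m inch '[{"dx":0.14,"dy":0.088,"dz":0.0375,"rx":0,"ry":0,"rz":-0.238},{"dx":0.14,"dy":0.088,"dz":0.0375,"rx":0,"ry":0,"rz":-0.238},{"dx":0.14,"dy":0.088,"dz":0.0375,"rx":0,"ry":0,"rz":-0.238},{"dx":0.14,"dy":0.088,"dz":0.0375,"rx":0,"ry":0,"rz":-0.238},{"dx":0.14,"dy":0.088,"dz":0.0375,"rx":0,"ry":0,"rz":-0.238}]'
python3 - <<'E'
from h import *
optics.grab_frame("wrist")
for r in find("wrist","tall1",.028): print(r)
plan((.479,.3315,.014,3.057))
E
```

```text
time: 9.15
tool_pos: [0.5999, 0.0906, 0.149]
tool_rot: [-0.0, 0.497, 0.868, -0.0]
contact_force: [-0.1, 0.2, 0.5]
gripper_width: 0.302
grasp_force: 0.0
time: 9.65
tool_pos: [0.5495, 0.221, 0.1489]
tool_rot: [-0.0, 0.219, 0.976, -0.0]
contact_force: [0.8, 0.0, 0.5]
gripper_width: 0.302
grasp_force: 0.0
time: 10.15
tool_pos: [0.479, 0.3313, 0.1189]
tool_rot: [-0.0, 0.044, 0.999, -0.0]
contact_force: [0.4, -0.2, 0.8]
gripper_width: 0.303
grasp_force: 0.0
(0.7, 0.4776, 0.3288, np.float64(-0.081), 83, 15, [331, 243])
(0.65, 0.481, 0.4975, np.float64(-1.104), 63, 27, [592, 221])
[0.0013, 0.0008, 0.132, -0.0027] rows 2.1
```

```bash
python3 -m inch '[{"dx":0.001,"dy":-0.001,"dz":0.05,"rx":0,"ry":0,"rz":0},{"dx":0.001,"dy":-0.001,"dz":0.09,"rx":0,"ry":0,"rz":0},{"dx":0.001,"dy":-0.001,"dz":0.12,"rx":0,"ry":0,"rz":0},{"dx":0.001,"dy":-0.001,"dz":0.132,"rx":0,"ry":0,"rz":0},{"dx":0.001,"dy":-0.001,"dz":0.132,"rx":0,"ry":0,"rz":0}]'
python3 -m inch '[{"dx":0,"dy":0,"dz":0,"rx":0,"ry":0,"rz":0},{"dx":0,"dy":0,"dz":0,"rx":0,"ry":0,"rz":0},{"dx":0,"dy":0,"dz":0,"rx":0,"ry":0,"rz":0},{"dx":0,"dy":0,"dz":0,"rx":0,"ry":0,"rz":0},{"dx":0,"dy":0,"dz":0,"rx":0,"ry":0,"rz":0}]' -1
python3 -c "
from h import *
plan((.479,.33,.20,3.04),(.50,.2,.20,2.6),(.50,.06,.20,2.0),(.500,.0065,.09,1.54))
print(state()['tool_pos'][2])"
```

```text
time: 10.75
tool_pos: [0.4779, 0.3296, 0.0125]
tool_rot: [-0.001, 0.044, 0.999, -0.001]
contact_force: [0.2, -0.7, -0.3]
gripper_width: 0.302
grasp_force: 0.0
time: 11.25
tool_pos: [0.479, 0.3315, 0.0152]
tool_rot: [0.001, 0.042, 0.999, 0.001]
contact_force: [0.3, -0.8, 4.7]
gripper_width: 0.145
grasp_force: 63.4
[-0.0002, -0.0019, -0.231, 0.0114] rows 3.7
[-0.0426, -0.159, 0.0, 0.2933] rows 2.9
[-0.0902, -0.15, 0.0, 0.4] rows 4.0
[-0.0608, -0.0278, 0.1375, 0.3067] rows 3.1
0.015176916970877492
```

```bash
python3 -m inch '[{"dx":0,"dy":0,"dz":-0.231,"rx":0,"ry":0,"rz":0},{"dx":0,"dy":0,"dz":-0.231,"rx":0,"ry":0,"rz":0},{"dx":0,"dy":0,"dz":-0.231,"rx":0,"ry":0,"rz":0.0114},{"dx":0,"dy":0,"dz":-0.231,"rx":0,"ry":0,"rz":0.0114},{"dx":0,"dy":0,"dz":-0.231,"rx":0,"ry":0,"rz":0.0114}]'
python3 -m inch '[{"dx":-0.043,"dy":-0.159,"dz":0,"rx":0,"ry":0,"rz":0.293},{"dx":-0.043,"dy":-0.159,"dz":0,"rx":0,"ry":0,"rz":0.293},{"dx":-0.043,"dy":-0.159,"dz":0,"rx":0,"ry":0,"rz":0.293},{"dx":-0.043,"dy":-0.159,"dz":0,"rx":0,"ry":0,"rz":0.293},{"dx":-0.043,"dy":-0.159,"dz":0,"rx":0,"ry":0,"rz":0.293}]'
python3 -m inch '[{"dx":-0.09,"dy":-0.15,"dz":0,"rx":0,"ry":0,"rz":0.4},{"dx":-0.09,"dy":-0.15,"dz":0,"rx":0,"ry":0,"rz":0.4},{"dx":-0.09,"dy":-0.15,"dz":0,"rx":0,"ry":0,"rz":0.4},{"dx":-0.09,"dy":-0.15,"dz":0,"rx":0,"ry":0,"rz":0.4},{"dx":-0.09,"dy":-0.15,"dz":0,"rx":0,"ry":0,"rz":0.4}]'
python3 -m inch '[{"dx":-0.061,"dy":-0.028,"dz":0,"rx":0,"ry":0,"rz":0.307},{"dx":-0.061,"dy":-0.028,"dz":0,"rx":0,"ry":0,"rz":0.307},{"dx":-0.061,"dy":-0.028,"dz":0.1375,"rx":0,"ry":0,"rz":0.307},{"dx":-0.061,"dy":-0.028,"dz":0.1375,"rx":0,"ry":0,"rz":0.307},{"dx":-0.061,"dy":-0.028,"dz":0.1375,"rx":0,"ry":0,"rz":0.307}]'
python3 -m inch '[{"dx":0,"dy":0,"dz":0,"rx":0,"ry":0,"rz":0}]'
python3 -c "
from h import *
plan((.500,.0065,.0535,1.54))"
```

```text
time: 11.75
tool_pos: [0.4811, 0.3329, 0.2064]
tool_rot: [0.006, 0.051, 0.999, 0.003]
contact_force: [0.4, 0.1, 0.1]
gripper_width: 0.145
grasp_force: 62.8
time: 12.25
tool_pos: [0.4989, 0.2006, 0.1975]
tool_rot: [-0.001, 0.267, 0.964, -0.0]
contact_force: [0.1, 0.7, -1.3]
gripper_width: 0.142
grasp_force: 62.8
time: 12.75
tool_pos: [0.4991, 0.0613, 0.198]
tool_rot: [-0.0, 0.54, 0.842, 0.0]
contact_force: [-0.5, -0.2, -0.1]
gripper_width: 0.147
grasp_force: 62.8
time: 13.25
tool_pos: [0.4943, 0.0095, 0.0819]
tool_rot: [-0.005, 0.716, 0.698, -0.004]
contact_force: [-1.2, -0.4, -0.1]
gripper_width: 0.139
grasp_force: 62.7
time: 13.35
tool_pos: [0.4975, 0.0088, 0.0864]
tool_rot: [-0.002, 0.716, 0.698, -0.002]
contact_force: [0.4, -0.5, 0.9]
gripper_width: 0.144
grasp_force: 62.8
[-0.0028, 0.0032, 0.0411, 0.003] rows 0.7
```

```bash
python3 -m inch '[{"dx":-0.002,"dy":0.001,"dz":0.02,"rx":0,"ry":0,"rz":0.002},{"dx":-0.002,"dy":0.001,"dz":0.038,"rx":0,"ry":0,"rz":0.002},{"dx":-0.002,"dy":0.001,"dz":0.041,"rx":0,"ry":0,"rz":0.002},{"dx":-0.002,"dy":0.001,"dz":0.043,"rx":0,"ry":0,"rz":0.002},{"dx":-0.002,"dy":0.001,"dz":0.043,"rx":0,"ry":0,"rz":0.002}]'
python3 -m inch '[{"dx":0,"dy":0,"dz":0.001,"rx":0,"ry":0,"rz":0},{"dx":0,"dy":0,"dz":0.001,"rx":0,"ry":0,"rz":0}]'
```

```text
time: 13.85
tool_pos: [0.5006, 0.0058, 0.055]
tool_rot: [0.001, 0.719, 0.695, 0.0]
contact_force: [0.3, -0.0, 0.2]
gripper_width: 0.145
grasp_force: 62.8
time: 14.05
tool_pos: [0.5003, 0.0057, 0.0539]
tool_rot: [0.0, 0.719, 0.695, 0.0]
contact_force: [-0.4, 0.7, -0.5]
gripper_width: 0.144
grasp_force: 62.8
```

```bash
python3 -m inch '[{"dx":0,"dy":0,"dz":0.001,"rx":0,"ry":0,"rz":0},{"dx":0,"dy":0,"dz":0.001,"rx":0,"ry":0,"rz":0}]'
python3 -m inch '[{"dx":0,"dy":0,"dz":0,"rx":0,"ry":0,"rz":0},{"dx":0,"dy":0,"dz":0,"rx":0,"ry":0,"rz":0},{"dx":0,"dy":0,"dz":0,"rx":0,"ry":0,"rz":0},{"dx":0,"dy":0,"dz":-0.06,"rx":0,"ry":0,"rz":0},{"dx":0,"dy":0,"dz":-0.1,"rx":0,"ry":0,"rz":0}]' -0.4
python3 -c "
from h import *
plan((.50,-.04,.23,1.1),(.52,-.18,.26,.5),(.53,-.28,.26,.03))"
```

```text
time: 14.25
tool_pos: [0.5003, 0.0057, 0.0531]
tool_rot: [0.0, 0.719, 0.695, 0.0]
contact_force: [-0.7, 1.0, 3.2]
gripper_width: 0.144
grasp_force: 63.2
time: 14.75
tool_pos: [0.4998, 0.0057, 0.1336]
tool_rot: [-0.0, 0.719, 0.695, -0.0]
contact_force: [1.1, -0.4, 1.1]
gripper_width: 0.301
grasp_force: 0.0
[-0.0571, 0.0022, -0.1205, 0.2913] rows 2.9
[-0.1446, 0.1017, -0.0375, 0.4] rows 4.0
[-0.049, 0.1157, 0.0, 0.3133] rows 3.1
```

```bash
python3 -m inch '[{"dx":-0.057,"dy":0.002,"dz":-0.1205,"rx":0,"ry":0,"rz":0.291},{"dx":-0.057,"dy":0.002,"dz":-0.1205,"rx":0,"ry":0,"rz":0.291},{"dx":-0.057,"dy":0.002,"dz":-0.1205,"rx":0,"ry":0,"rz":0.291},{"dx":-0.057,"dy":0.002,"dz":-0.1205,"rx":0,"ry":0,"rz":0.291},{"dx":-0.057,"dy":0.002,"dz":-0.1205,"rx":0,"ry":0,"rz":0.291}]' 0.65
python3 -m inch '[{"dx":-0.145,"dy":0.102,"dz":-0.0375,"rx":0,"ry":0,"rz":0.4},{"dx":-0.145,"dy":0.102,"dz":-0.0375,"rx":0,"ry":0,"rz":0.4},{"dx":-0.145,"dy":0.102,"dz":-0.0375,"rx":0,"ry":0,"rz":0.4},{"dx":-0.145,"dy":0.102,"dz":-0.0375,"rx":0,"ry":0,"rz":0.4},{"dx":-0.145,"dy":0.102,"dz":-0.0375,"rx":0,"ry":0,"rz":0.4}]'
python3 -m inch '[{"dx":-0.049,"dy":0.116,"dz":0,"rx":0,"ry":0,"rz":0.313},{"dx":-0.049,"dy":0.116,"dz":0,"rx":0,"ry":0,"rz":0.313},{"dx":-0.049,"dy":0.116,"dz":0,"rx":0,"ry":0,"rz":0.313},{"dx":-0.049,"dy":0.116,"dz":0,"rx":0,"ry":0,"rz":0.313},{"dx":-0.049,"dy":0.116,"dz":0,"rx":0,"ry":0,"rz":0.313}]'
python3 -m inch '[{"dx":0,"dy":0,"dz":0,"rx":0,"ry":0,"rz":0}]'
python3 - <<'E'
from h import *
im=optics.grab_frame("wrist");cv2.imwrite("pics/w5.png",im[:,:,::-1])
for n,z in(("board1",.022),("short",.022),("tall1",.066),("base_knob",.042),("stand",.024)):
    for r in find("wrist",n,z): print(n,r)
plan((.534,-.279,.019,.033))
E
```

```text
time: 15.25
tool_pos: [0.4994, -0.0397, 0.2278]
tool_rot: [-0.001, 0.852, 0.524, -0.001]
contact_force: [0.1, 0.2, -0.6]
gripper_width: 0.826
grasp_force: 0.0
time: 15.75
tool_pos: [0.5194, -0.1805, 0.2565]
tool_rot: [-0.001, 0.969, 0.248, -0.001]
contact_force: [0.0, 0.8, -0.3]
gripper_width: 0.82
grasp_force: 0.0
time: 16.25
tool_pos: [0.53, -0.2789, 0.2574]
tool_rot: [-0.001, 1.0, 0.019, -0.001]
contact_force: [-0.9, -0.1, 0.1]
gripper_width: 0.825
grasp_force: 0.0
time: 16.35
tool_pos: [0.5303, -0.2789, 0.2583]
tool_rot: [-0.0, 1.0, 0.018, -0.0]
contact_force: [-0.3, -0.6, -0.5]
gripper_width: 0.826
grasp_force: 0.0
board1 (0.64, 0.5196, -0.4017, np.float64(0.012), 199, 54, [458, 205])
board1 (0.6, 0.537, -0.2858, np.float64(0.034), 199, 50, [342, 181])
short (0.97, 0.506, -0.1751, np.float64(0.06), 160, 53, [229, 211])
tall1 (0.76, 0.6308, -0.0307, np.float64(1.529), 48, 15, [31, 75])
tall1 (0.64, 0.5046, -0.0137, np.float64(1.534), 77, 22, [43, 226])
tall1 (0.53, 0.5186, -0.1872, np.float64(0.057), 142, 47, [229, 212])
base_knob (0.55, 0.5675, -0.0068, np.float64(-0.041), 200, 63, [42, 141])
stand (0.8, 0.5724, -0.0052, np.float64(-0.02), 241, 103, [61, 132])
[0.0046, -0.0012, 0.3001, -0.0005] rows 4.8
```

View pics/w5.png

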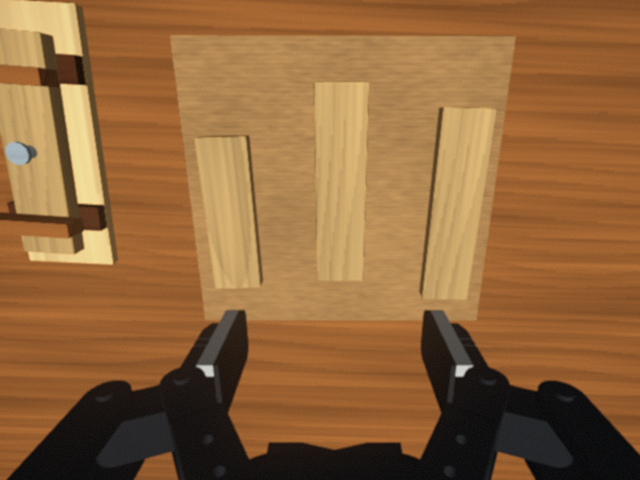

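```bash
python3 -m inch '[{"dx":0.0065,"dy":0.005,"dz":0.06,"rx":0,"ry":0,"rz":0},{"dx":0.0065,"dy":0.005,"dz":0.12,"rx":0,"ry":0,"rz":0},{"dx":0.0065,"dy":0.005,"dz":0.18,"rx":0,"ry":0,"rz":0},{"dx":0.0065,"dy":0.005,"dz":0.24,"rx":0,"ry":0,"rz":0},{"dx":0.0065,"dy":0.005,"dz":0.28,"rx":0,"ry":0,"rz":0}]'
python3 -m inch '[{"dx":0,"dy":0,"dz":0.012,"rx":0,"ry":0,"rz":0},{"dx":0,"dy":0,"dz":0.02,"rx":0,"ry":0,"rz":0},{"dx":0,"dy":0,"dz":0.02,"rx":0,"ry":0,"rz":0},{"dx":0,"dy":0,"dz":0.02,"rx":0,"ry":0,"rz":0}]'
python3 -m inch '[{"dx":0,"dy":0,"dz":0,"rx":0,"ry":0,"rz":0},{"dx":0,"dy":0,"dz":0,"rx":0,"ry":0,"rz":0},{"dx":0,"dy":0,"dz":0,"rx":0,"ry":0,"rz":0},{"dx":0,"dy":0,"dz":0,"rx":0,"ry":0,"rz":0},{"dx":0,"dy":0,"dz":0,"rx":0,"ry":0,"rz":0}]' -1
```

```text
time: 17.15
tool_pos: [0.5338, -0.283, 0.031]
tool_rot: [-0.001, 1.0, 0.016, -0.002]
contact_force: [0.5, 0.2, -0.3]
gripper_width: 0.826
grasp_force: 0.0
time: 17.55
tool_pos: [0.5372, -0.2854, 0.0215]
tool_rot: [0.001, 1.0, 0.016, 0.002]
contact_force: [0.2, 1.0, 0.6]
gripper_width: 0.822
grasp_force: 0.0
time: 18.05
tool_pos: [0.5378, -0.2852, 0.0221]
tool_rot: [0.001, 1.0, 0.016, 0.002]
contact_force: [0.5, 0.9, 8.0]
gripper_width: 0.004
grasp_force: 4.0
```

Missed: the opened fingers sit farther back, so they closed above the board. I'll lift, reopen, check the board, and go deeper.

```bash
python3 -m inch '[{"dx":0,"dy":0,"dz":-0.06,"rx":0,"ry":0,"rz":0},{"dx":0,"dy":0,"dz":-0.12,"rx":0,"ry":0,"rz":0},{"dx":0,"dy":0,"dz":-0.16,"rx":0,"ry":0,"rz":0},{"dx":0,"dy":0,"dz":-0.16,"rx":0,"ry":0,"rz":0},{"dx":0,"dy":0,"dz":-0.16,"rx":0,"ry":0,"rz":0}]' 0.55
python3 - <<'E'
from h import *
im=optics.grab_frame("wrist")
for n in("board1","short"):
    for r in find("wrist",n,.022): print(n,r)
optics.grab_frame("top")
for n in("board1","short"):
    for r in find("top",n,.022): print(n,r)
plan((.536,-.283,.006,.033))
E
```

```text
time: 18.55
tool_pos: [0.5362, -0.2848, 0.1486]
tool_rot: [0.001, 1.0, 0.015, 0.001]
contact_force: [0.6, -0.4, -0.5]
gripper_width: 0.775
grasp_force: 0.0
board1 (0.92, 0.5196, -0.3973, np.float64(0.013), 195, 54, [494, 241])
board1 (0.88, 0.536, -0.2836, np.float64(0.035), 197, 49, [334, 212])
short (0.83, 0.505, -0.1751, np.float64(0.059), 159, 54, [181, 253])
board1 (0.6, 0.4808, -0.3974, np.float64(0.009), 131, 54, [478, 283])
board1 (0.49, 0.6103, -0.275, np.float64(-0.05), 55, 55, [427, 237])
short (0.73, 0.5011, -0.1669, np.float64(0.062), 161, 52, [390, 277])
[0.0015, -0.001, 0.1739, -0.0014] rows 2.8
```

```bash
python3 -m inch '[{"dx":0,"dy":-0.001,"dz":0.06,"rx":0,"ry":0,"rz":-0.001},{"dx":0,"dy":-0.001,"dz":0.12,"rx":0,"ry":0,"rz":-0.001},{"dx":0,"dy":-0.001,"dz":0.15,"rx":0,"ry":0,"rz":-0.001},{"dx":0,"dy":-0.001,"dz":0.174,"rx":0,"ry":0,"rz":-0.001},{"dx":0,"dy":-0.001,"dz":0.174,"rx":0,"ry":0,"rz":-0.001}]'
python3 -m inch '[{"dx":0,"dy":0,"dz":0,"rx":0,"ry":0,"rz":0},{"dx":0,"dy":0,"dz":0,"rx":0,"ry":0,"rz":0},{"dx":0,"dy":0,"dz":0,"rx":0,"ry":0,"rz":0},{"dx":0,"dy":0,"dz":0,"rx":0,"ry":0,"rz":0},{"dx":0,"dy":0,"dz":0,"rx":0,"ry":0,"rz":0}]' -1
python3 -m inch '[{"dx":0,"dy":0,"dz":0,"rx":0,"ry":0,"rz":0},{"dx":0,"dy":0,"dz":-0.06,"rx":0,"ry":0,"rz":0},{"dx":0,"dy":0,"dz":-0.12,"rx":0,"ry":0,"rz":0},{"dx":0,"dy":0,"dz":-0.18,"rx":0,"ry":0,"rz":0},{"dx":0,"dy":0,"dz":-0.22,"rx":0,"ry":0,"rz":0}]'
python3 -c "
from h import *
plan((.55,-.14,.185,0),(.564,.001,.185,-.03),(.564,.0035,.1,-.03))"
```

```text
time: 19.35
tool_pos: [0.5326, -0.2815, 0.0031]
tool_rot: [-0.003, 1.0, 0.016, -0.004]
contact_force: [-1.1, 0.5, -0.7]
gripper_width: 0.78
grasp_force: 0.0
time: 19.85
tool_pos: [0.536, -0.2838, 0.0085]
tool_rot: [0.0, 1.0, 0.016, 0.0]
contact_force: [0.1, -0.3, 1.3]
gripper_width: 0.563
grasp_force: 65.0
time: 20.35
tool_pos: [0.5366, -0.2842, 0.188]
tool_rot: [0.001, 1.0, 0.016, 0.002]
contact_force: [0.5, -1.1, -2.4]
gripper_width: 0.566
grasp_force: 64.9
[0.0226, -0.1796, 0.0038, 0.0217] rows 2.9
[0.0175, -0.1763, 0.0, 0.02] rows 2.8
[-0.0001, -0.0031, 0.1062, -0.0] rows 1.7
```

```bash
python3 -m inch '[{"dx":0.012,"dy":-0.09,"dz":0.002,"rx":0,"ry":0,"rz":0.01},{"dx":0.012,"dy":-0.09,"dz":0.002,"rx":0,"ry":0,"rz":0.01},{"dx":0.0226,"dy":-0.18,"dz":0.004,"rx":0,"ry":0,"rz":0.022},{"dx":0.0226,"dy":-0.18,"dz":0.004,"rx":0,"ry":0,"rz":0.022},{"dx":0.0226,"dy":-0.18,"dz":0.004,"rx":0,"ry":0,"rz":0.022}]'
python3 -m inch '[{"dx":0.009,"dy":-0.09,"dz":0,"rx":0,"ry":0,"rz":0.01},{"dx":0.009,"dy":-0.09,"dz":0,"rx":0,"ry":0,"rz":0.01},{"dx":0.0175,"dy":-0.176,"dz":0,"rx":0,"ry":0,"rz":0.02},{"dx":0.0175,"dy":-0.176,"dz":0,"rx":0,"ry":0,"rz":0.02},{"dx":0.0175,"dy":-0.176,"dz":0,"rx":0,"ry":0,"rz":0.02}]'
python3 -m inch '[{"dx":0,"dy":-0.003,"dz":0.04,"rx":0,"ry":0,"rz":0},{"dx":0,"dy":-0.003,"dz":0.08,"rx":0,"ry":0,"rz":0},{"dx":0,"dy":-0.003,"dz":0.106,"rx":0,"ry":0,"rz":0},{"dx":0,"dy":-0.003,"dz":0.106,"rx":0,"ry":0,"rz":0},{"dx":0,"dy":-0.003,"dz":0.106,"rx":0,"ry":0,"rz":0}]'
python3 - <<'E'
from h import *
optics.grab_frame("top")
for r in find("top","board1",.1135): print(r)
plan((.565,.004,.0705,-.03))
cv2.imwrite("pics/s2.png",optics.grab_frame("side")[120:300,200:440,::-1].repeat(3,0).repeat(3,1))
E
```

```text
time: 20.85
tool_pos: [0.5488, -0.1361, 0.18]
tool_rot: [-0.001, 1.0, 0.002, -0.0]
contact_force: [0.1, 0.7, -3.5]
gripper_width: 0.568
grasp_force: 64.8
time: 21.35
tool_pos: [0.5631, 0.0033, 0.1803]
tool_rot: [-0.0, 1.0, -0.014, -0.0]
contact_force: [0.1, -0.3, -0.8]
gripper_width: 0.566
grasp_force: 64.8
time: 21.85
tool_pos: [0.5632, 0.003, 0.0958]
tool_rot: [0.0, 1.0, -0.016, -0.0]
contact_force: [-0.1, -0.2, -2.5]
gripper_width: 0.565
grasp_force: 64.8
(0.7, 0.5019, -0.3708, np.float64(0.023), 191, 56, [473, 269])
(0.52, 0.5332, 0.005, np.float64(1.521), 50, 27, [331, 264])
[0.0005, -0.0009, 0.0341, -0.0009] rows 0.5
```

View pics/s2.png

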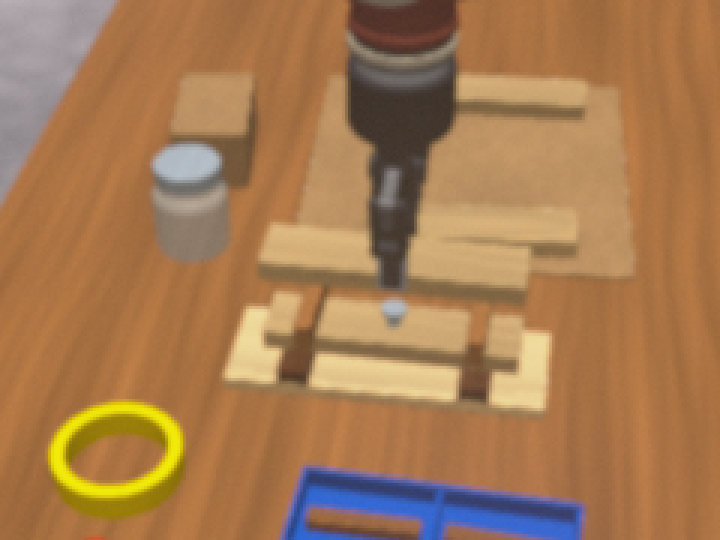

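The side view shows the board level above both tall sticks at (300,330) and (475,350) in the crop. I'm lowering it.

```bash
python3 -m inch '[{"dx":0.001,"dy":-0.001,"dz":0.015,"rx":0,"ry":0,"rz":0},{"dx":0.001,"dy":-0.001,"dz":0.027,"rx":0,"ry":0,"rz":0},{"dx":0.001,"dy":-0.001,"dz":0.03,"rx":0,"ry":0,"rz":0},{"dx":0.001,"dy":-0.001,"dz":0.032,"rx":0,"ry":0,"rz":0},{"dx":0.001,"dy":-0.001,"dz":0.032,"rx":0,"ry":0,"rz":0}]'
python3 -m inch '[{"dx":0,"dy":0,"dz":0.001,"rx":0,"ry":0,"rz":0},{"dx":0,"dy":0,"dz":0.001,"rx":0,"ry":0,"rz":0}]'
python3 -m inch '[{"dx":0,"dy":0,"dz":0.001,"rx":0,"ry":0,"rz":0},{"dx":0,"dy":0,"dz":0.001,"rx":0,"ry":0,"rz":0}]'
```

```text
time: 22.5
tool_pos: [0.564, 0.0051, 0.0709]
tool_rot: [-0.0, 1.0, -0.015, -0.0]
contact_force: [-2.9, 0.3, 4.0]
gripper_width: 0.564
grasp_force: 65.6
time: 22.7
tool_pos: [0.5643, 0.0051, 0.071]
tool_rot: [-0.0, 1.0, -0.015, -0.0]
contact_force: [-4.8, 1.0, 7.6]
gripper_width: 0.562
grasp_force: 66.1
time: 22.9
tool_pos: [0.5646, 0.005, 0.0711]
tool_rot: [0.0, 1.0, -0.015, 0.0]
contact_force: [-6.7, 1.5, 12.6]
gripper_width: 0.567
grasp_force: 66.5
```

```bash
python3 -m inch '[{"dx":0,"dy":0,"dz":-0.002,"rx":0,"ry":0,"rz":0},{"dx":0,"dy":0,"dz":-0.002,"rx":0,"ry":0,"rz":0},{"dx":0,"dy":0,"dz":-0.002,"rx":0,"ry":0,"rz":0},{"dx":0,"dy":0,"dz":-0.06,"rx":0,"ry":0,"rz":0},{"dx":0,"dy":0,"dz":-0.12,"rx":0,"ry":0,"rz":0}]' 0.55
python3 - <<'E'
from h import *
plan((.564,.187,.14,-.045),(.564,.187,.0075,-.045))
E
```

```text
time: 23.4
tool_pos: [0.562, 0.0051, 0.1626]
tool_rot: [-0.0, 1.0, -0.015, -0.003]
contact_force: [0.7, -0.2, -0.3]
gripper_width: 0.777
grasp_force: 0.0
[-0.0045, -0.2273, 0.0283, 0.0096] rows 3.7
[0.0, 0.0, 0.1656, -0.0] rows 2.6
```

```bash
python3 -m inch '[{"dx":0,"dy":-0.227,"dz":0,"rx":0,"ry":0,"rz":0.01},{"dx":0,"dy":-0.227,"dz":0,"rx":0,"ry":0,"rz":0.01},{"dx":0,"dy":-0.227,"dz":0.028,"rx":0,"ry":0,"rz":0.01},{"dx":0,"dy":-0.227,"dz":0.028,"rx":0,"ry":0,"rz":0.01},{"dx":0,"dy":-0.227,"dz":0.028,"rx":0,"ry":0,"rz":0.01}]' -0.4
python3 -m inch '[{"dx":0,"dy":0,"dz":0,"rx":0,"ry":0,"rz":0},{"dx":0,"dy":0,"dz":0,"rx":0,"ry":0,"rz":0}]'
python3 - <<'E'
from h import *
im=optics.grab_frame("wrist");cv2.imwrite("pics/w6.png",im[:,:,::-1])
for r in find("wrist","thin1",.016): print(r)
for r in find("wrist","board1",.084): print(r)
plan((.564,.187,.0075,-.045))
E
```

```text
time: 23.9
tool_pos: [0.5679, 0.1898, 0.1398]
tool_rot: [-0.0, 1.0, -0.02, -0.002]
contact_force: [-0.2, -0.8, -0.1]
gripper_width: 0.301
grasp_force: 0.0
time: 24.1
tool_pos: [0.5697, 0.1855, 0.1422]
tool_rot: [0.0, 1.0, -0.023, 0.0]
contact_force: [0.5, -0.0, -0.3]
gripper_width: 0.303
grasp_force: 0.0
(0.87, 0.5708, 0.2485, np.float64(-0.102), 81, 16, [247, 230])
(0.78, 0.4732, 0.1896, np.float64(-0.1), 83, 15, [336, 341])
(0.77, 0.578, 0.384, np.float64(-0.041), 81, 22, [61, 227])
(0.66, 0.576, 0.3192, np.float64(-0.039), 81, 20, [149, 228])
(0.65, 0.4917, 0.2532, np.float64(-0.01), 54, 16, [252, 326])
(0.61, 0.5677, 0.1833, np.float64(-0.037), 81, 14, [337, 231])
(0.43, 0.6278, 0.0094, np.float64(1.523), 35, 18, [590, 136])
(0.98, 0.5622, 0.0367, np.float64(0.205), 203, 46, [601, 232])
[-0.0076, -0.0018, 0.1689, -0.0016] rows 2.7
```

View pics/w6.png

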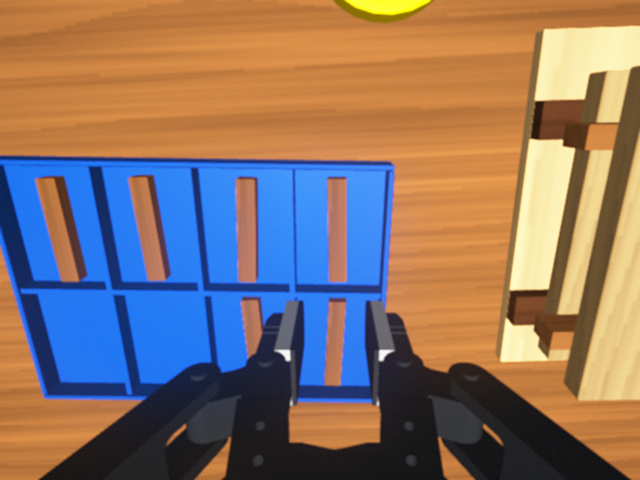

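```bash
python3 -m inch '[{"dx":-0.004,"dy":0,"dz":0.06,"rx":0,"ry":0,"rz":0},{"dx":-0.004,"dy":0,"dz":0.12,"rx":0,"ry":0,"rz":0},{"dx":-0.004,"dy":0,"dz":0.15,"rx":0,"ry":0,"rz":0},{"dx":-0.004,"dy":0,"dz":0.165,"rx":0,"ry":0,"rz":0},{"dx":-0.004,"dy":0,"dz":0.168,"rx":0,"ry":0,"rz":0}]'
python3 -m inch '[{"dx":0,"dy":0,"dz":0,"rx":0,"ry":0,"rz":0},{"dx":0,"dy":0,"dz":0,"rx":0,"ry":0,"rz":0},{"dx":0,"dy":0,"dz":0,"rx":0,"ry":0,"rz":0},{"dx":0,"dy":0,"dz":0,"rx":0,"ry":0,"rz":0},{"dx":0,"dy":0,"dz":0,"rx":0,"ry":0,"rz":0}]' -1
python3 -c "
from h import *
plan((.566,.186,.18,.3),(.6,.12,.2,.95),(.63,.03,.18,1.54),(.630,.003,.11,1.54))"
```

```text
time: 24.75
tool_pos: [0.5657, 0.1858, 0.0066]
tool_rot: [0.0, 1.0, -0.023, -0.001]
contact_force: [0.3, -0.0, -0.1]
gripper_width: 0.299
grasp_force: 0.0
time: 25.25
tool_pos: [0.5672, 0.1868, 0.009]
tool_rot: [-0.0, 1.0, -0.023, 0.001]
contact_force: [-0.0, -0.2, 3.4]
gripper_width: 0.135
grasp_force: 60.4
[-0.0015, 0.0011, -0.2137, -0.2303] rows 3.4
[0.0162, 0.0914, -0.025, -0.4333] rows 4.3
[-0.0697, 0.0959, 0.025, -0.3933] rows 3.9
[-0.0337, 0.001, 0.0875, -0.0] rows 1.5
```

```bash
python3 -m inch '[{"dx":0,"dy":0,"dz":-0.06,"rx":0,"ry":0,"rz":0},{"dx":0,"dy":0,"dz":-0.12,"rx":0,"ry":0,"rz":0},{"dx":0,"dy":0,"dz":-0.18,"rx":0,"ry":0,"rz":-0.08},{"dx":0,"dy":0,"dz":-0.214,"rx":0,"ry":0,"rz":-0.16},{"dx":0,"dy":0,"dz":-0.214,"rx":0,"ry":0,"rz":-0.23}]'
python3 -m inch '[{"dx":0.016,"dy":0.091,"dz":-0.025,"rx":0,"ry":0,"rz":-0.433},{"dx":0.016,"dy":0.091,"dz":-0.025,"rx":0,"ry":0,"rz":-0.433},{"dx":0.016,"dy":0.091,"dz":-0.025,"rx":0,"ry":0,"rz":-0.433},{"dx":0.016,"dy":0.091,"dz":-0.025,"rx":0,"ry":0,"rz":-0.433},{"dx":0.016,"dy":0.091,"dz":-0.025,"rx":0,"ry":0,"rz":-0.433}]'
python3 -m inch '[{"dx":-0.07,"dy":0.096,"dz":0.025,"rx":0,"ry":0,"rz":-0.393},{"dx":-0.07,"dy":0.096,"dz":0.025,"rx":0,"ry":0,"rz":-0.393},{"dx":-0.07,"dy":0.096,"dz":0.025,"rx":0,"ry":0,"rz":-0.393},{"dx":-0.07,"dy":0.096,"dz":0.025,"rx":0,"ry":0,"rz":-0.393},{"dx":-0.07,"dy":0.096,"dz":0.025,"rx":0,"ry":0,"rz":-0.393}]'
python3 -m inch '[{"dx":-0.034,"dy":0.001,"dz":0,"rx":0,"ry":0,"rz":0},{"dx":-0.034,"dy":0.001,"dz":0.04,"rx":0,"ry":0,"rz":0},{"dx":-0.034,"dy":0.001,"dz":0.0875,"rx":0,"ry":0,"rz":0},{"dx":-0.034,"dy":0.001,"dz":0.0875,"rx":0,"ry":0,"rz":0},{"dx":-0.034,"dy":0.001,"dz":0.0875,"rx":0,"ry":0,"rz":0}]'
python3 -m inch '[{"dx":0,"dy":0,"dz":0,"rx":0,"ry":0,"rz":0}]'
python3 -c "
from h import *
plan((.630,.003,.0895,1.54))"
```

```text
time: 25.75
tool_pos: [0.5696, 0.1874, 0.1861]
tool_rot: [-0.0, 0.988, 0.152, 0.006]
contact_force: [-0.1, 0.1, -0.4]
gripper_width: 0.138
grasp_force: 59.9
time: 26.25
tool_pos: [0.6, 0.1205, 0.1989]
tool_rot: [-0.0, 0.889, 0.458, -0.0]
contact_force: [-0.4, -0.7, -0.7]
gripper_width: 0.138
grasp_force: 60.0
time: 26.75
tool_pos: [0.6298, 0.0301, 0.1787]
tool_rot: [-0.0, 0.719, 0.695, -0.0]
contact_force: [0.2, 0.7, -1.3]
gripper_width: 0.139
grasp_force: 60.0
time: 27.25
tool_pos: [0.6291, 0.0037, 0.1086]
tool_rot: [-0.001, 0.719, 0.695, -0.001]
contact_force: [-0.3, -0.7, 0.0]
gripper_width: 0.136
grasp_force: 60.0
time: 27.35
tool_pos: [0.6312, 0.0035, 0.1115]
tool_rot: [0.001, 0.719, 0.695, 0.001]
contact_force: [0.7, -0.4, 0.4]
gripper_width: 0.14
grasp_force: 60.0
[-0.0007, -0.0015, 0.0275, -0.0014] rows 0.4
```

```bash
python3 -m inch '[{"dx":0,"dy":-0.001,"dz":0.015,"rx":0,"ry":0,"rz":0},{"dx":0,"dy":-0.001,"dz":0.023,"rx":0,"ry":0,"rz":0},{"dx":0,"dy":-0.001,"dz":0.025,"rx":0,"ry":0,"rz":0},{"dx":0,"dy":-0.001,"dz":0.025,"rx":0,"ry":0,"rz":0}]'
python3 -m inch '[{"dx":0,"dy":0,"dz":0.001,"rx":0,"ry":0,"rz":0},{"dx":0,"dy":0,"dz":0.001,"rx":0,"ry":0,"rz":0}]'
python3 -m inch '[{"dx":0,"dy":0,"dz":0.001,"rx":0,"ry":0,"rz":0},{"dx":0,"dy":0,"dz":0.001,"rx":0,"ry":0,"rz":0}]'
```

```text
time: 27.75
tool_pos: [0.629, 0.0034, 0.089]
tool_rot: [0.0, 0.718, 0.696, 0.0]
contact_force: [-0.2, 0.6, 0.6]
gripper_width: 0.138
grasp_force: 60.1
time: 27.95
tool_pos: [0.6291, 0.0034, 0.0889]
tool_rot: [0.0, 0.718, 0.696, 0.0]
contact_force: [-3.0, 0.4, 5.1]
gripper_width: 0.131
grasp_force: 60.6
time: 28.15
tool_pos: [0.6293, 0.0034, 0.089]
tool_rot: [0.0, 0.718, 0.696, 0.0]
contact_force: [-4.2, -0.2, 8.3]
gripper_width: 0.14
grasp_force: 61.0
```

```bash
python3 -m inch '[{"dx":0,"dy":0,"dz":-0.002,"rx":0,"ry":0,"rz":0},{"dx":0,"dy":0,"dz":-0.002,"rx":0,"ry":0,"rz":0},{"dx":0,"dy":0,"dz":-0.002,"rx":0,"ry":0,"rz":0},{"dx":0,"dy":0,"dz":-0.05,"rx":0,"ry":0,"rz":0},{"dx":0,"dy":0,"dz":-0.08,"rx":0,"ry":0,"rz":0}]' -0.4
python3 -c "
from h import *
plan((.61,.08,.16,2.1),(.58,.19,.15,2.65),(.568,.252,.12,3.05))"
```

```text
time: 28.65
tool_pos: [0.629, 0.0033, 0.152]
tool_rot: [-0.0, 0.718, 0.696, -0.0]
contact_force: [0.8, -0.4, 0.3]
gripper_width: 0.303
grasp_force: 0.0
[0.095, -0.0268, -0.01, -0.3744] rows 3.7
[0.1376, 0.037, 0.0125, -0.3667] rows 3.7
[0.0498, 0.0612, 0.0375, -0.2667] rows 2.7
```

```bash
python3 -m inch '[{"dx":0.095,"dy":-0.027,"dz":-0.01,"rx":0,"ry":0,"rz":-0.374},{"dx":0.095,"dy":-0.027,"dz":-0.01,"rx":0,"ry":0,"rz":-0.374},{"dx":0.095,"dy":-0.027,"dz":-0.01,"rx":0,"ry":0,"rz":-0.374},{"dx":0.095,"dy":-0.027,"dz":-0.01,"rx":0,"ry":0,"rz":-0.374},{"dx":0.095,"dy":-0.027,"dz":-0.01,"rx":0,"ry":0,"rz":-0.374}]'
python3 -m inch '[{"dx":0.138,"dy":0.037,"dz":0.0125,"rx":0,"ry":0,"rz":-0.367},{"dx":0.138,"dy":0.037,"dz":0.0125,"rx":0,"ry":0,"rz":-0.367},{"dx":0.138,"dy":0.037,"dz":0.0125,"rx":0,"ry":0,"rz":-0.367},{"dx":0.138,"dy":0.037,"dz":0.0125,"rx":0,"ry":0,"rz":-0.367},{"dx":0.138,"dy":0.037,"dz":0.0125,"rx":0,"ry":0,"rz":-0.367}]'
python3 -m inch '[{"dx":0.05,"dy":0.061,"dz":0.0375,"rx":0,"ry":0,"rz":-0.267},{"dx":0.05,"dy":0.061,"dz":0.0375,"rx":0,"ry":0,"rz":-0.267},{"dx":0.05,"dy":0.061,"dz":0.0375,"rx":0,"ry":0,"rz":-0.267},{"dx":0.05,"dy":0.061,"dz":0.0375,"rx":0,"ry":0,"rz":-0.267},{"dx":0.05,"dy":0.061,"dz":0.0375,"rx":0,"ry":0,"rz":-0.267}]'
python3 - <<'E'
from h import *
optics.grab_frame("wrist")
for r in find("wrist","thin1",.016): print(r)
plan((.568,.252,.007,3.05))
E
```

```text
time: 29.15
tool_pos: [0.6096, 0.0803, 0.1589]
tool_rot: [-0.0, 0.498, 0.867, -0.0]
contact_force: [-0.9, -0.7, -0.2]
gripper_width: 0.3
grasp_force: 0.0
time: 29.65
tool_pos: [0.5794, 0.1907, 0.1488]
tool_rot: [-0.0, 0.244, 0.97, -0.0]
contact_force: [-0.5, 0.9, 0.6]
gripper_width: 0.299
grasp_force: 0.0
time: 30.15
tool_pos: [0.5679, 0.2516, 0.1195]
tool_rot: [0.0, 0.048, 0.999, 0.0]
contact_force: [-0.1, 0.5, -0.3]
gripper_width: 0.3
grasp_force: 0.0
(0.89, 0.5683, 0.2511, np.float64(-0.104), 81, 13, [336, 240])
(0.68, 0.5726, 0.3216, np.float64(-0.016), 81, 17, [438, 235])
(0.66, 0.5748, 0.386, np.float64(-0.038), 81, 19, [537, 227])
(0.65, 0.4703, 0.1914, np.float64(-0.107), 79, 17, [221, 91])
(0.56, 0.4745, 0.2554, np.float64(-0.006), 80, 15, [323, 90])
[0.0001, 0.0005, 0.141, -0.0023] rows 2.3
```

```bash
python3 -m inch '[{"dx":0,"dy":0,"dz":0.05,"rx":0,"ry":0,"rz":0},{"dx":0,"dy":0,"dz":0.1,"rx":0,"ry":0,"rz":0},{"dx":0,"dy":0,"dz":0.13,"rx":0,"ry":0,"rz":0},{"dx":0,"dy":0,"dz":0.14,"rx":0,"ry":0,"rz":0},{"dx":0,"dy":0,"dz":0.14,"rx":0,"ry":0,"rz":0}]'
python3 -m inch '[{"dx":0,"dy":0,"dz":0,"rx":0,"ry":0,"rz":0},{"dx":0,"dy":0,"dz":0,"rx":0,"ry":0,"rz":0},{"dx":0,"dy":0,"dz":0,"rx":0,"ry":0,"rz":0},{"dx":0,"dy":0,"dz":0,"rx":0,"ry":0,"rz":0},{"dx":0,"dy":0,"dz":0,"rx":0,"ry":0,"rz":0}]' -1
python3 -c "
from h import *
plan((.567,.25,.18,2.75),(.52,.14,.2,2.15),(.5,.03,.18,1.54),(.500,.006,.11,1.54))"
```

```text
time: 30.75
tool_pos: [0.5673, 0.2517, 0.0068]
tool_rot: [-0.001, 0.046, 0.999, -0.0]
contact_force: [1.4, 0.3, 1.5]
gripper_width: 0.301
grasp_force: 0.0
time: 31.25
tool_pos: [0.5688, 0.2525, 0.0091]
tool_rot: [0.001, 0.046, 0.999, 0.0]
contact_force: [-0.2, -0.6, 5.4]
gripper_width: 0.136
grasp_force: 60.5
[0.002, -0.0034, -0.2136, 0.2002] rows 3.4
[0.0018, -0.1495, -0.025, 0.4] rows 4.0
[-0.1014, -0.0962, 0.025, 0.4067] rows 4.1
[-0.03, 0.0009, 0.0875, -0.0] rows 1.5
```

```bash
python3 -m inch '[{"dx":0,"dy":0,"dz":-0.06,"rx":0,"ry":0,"rz":0},{"dx":0,"dy":0,"dz":-0.12,"rx":0,"ry":0,"rz":0},{"dx":0,"dy":0,"dz":-0.18,"rx":0,"ry":0,"rz":0.06},{"dx":0.002,"dy":-0.003,"dz":-0.214,"rx":0,"ry":0,"rz":0.14},{"dx":0.002,"dy":-0.003,"dz":-0.214,"rx":0,"ry":0,"rz":0.2}]'
python3 -m inch '[{"dx":0.002,"dy":-0.15,"dz":-0.025,"rx":0,"ry":0,"rz":0.4},{"dx":0.002,"dy":-0.15,"dz":-0.025,"rx":0,"ry":0,"rz":0.4},{"dx":0.002,"dy":-0.15,"dz":-0.025,"rx":0,"ry":0,"rz":0.4},{"dx":0.002,"dy":-0.15,"dz":-0.025,"rx":0,"ry":0,"rz":0.4},{"dx":0.002,"dy":-0.15,"dz":-0.025,"rx":0,"ry":0,"rz":0.4}]'
python3 -m inch '[{"dx":-0.101,"dy":-0.096,"dz":0.025,"rx":0,"ry":0,"rz":0.407},{"dx":-0.101,"dy":-0.096,"dz":0.025,"rx":0,"ry":0,"rz":0.407},{"dx":-0.101,"dy":-0.096,"dz":0.025,"rx":0,"ry":0,"rz":0.407},{"dx":-0.101,"dy":-0.096,"dz":0.025,"rx":0,"ry":0,"rz":0.407},{"dx":-0.101,"dy":-0.096,"dz":0.025,"rx":0,"ry":0,"rz":0.407}]'
python3 -m inch '[{"dx":-0.03,"dy":0.001,"dz":0,"rx":0,"ry":0,"rz":0},{"dx":-0.03,"dy":0.001,"dz":0.04,"rx":0,"ry":0,"rz":0},{"dx":-0.03,"dy":0.001,"dz":0.0875,"rx":0,"ry":0,"rz":0},{"dx":-0.03,"dy":0.001,"dz":0.0875,"rx":0,"ry":0,"rz":0},{"dx":-0.03,"dy":0.001,"dz":0.0875,"rx":0,"ry":0,"rz":0}]'
python3 -m inch '[{"dx":0,"dy":0,"dz":0,"rx":0,"ry":0,"rz":0},{"dx":0,"dy":0,"dz":0,"rx":0,"ry":0,"rz":0}]'
python3 -c "
from h import *
plan((.500,.006,.0895,1.54))"
```

```text
time: 31.75
tool_pos: [0.5686, 0.2509, 0.1855]
tool_rot: [0.005, 0.196, 0.981, 0.003]
contact_force: [1.1, 1.1, 0.4]
gripper_width: 0.14
grasp_force: 59.8
time: 32.25
tool_pos: [0.5181, 0.139, 0.1986]
tool_rot: [0.0, 0.476, 0.879, 0.0]
contact_force: [-0.0, 0.0, -0.5]
gripper_width: 0.134
grasp_force: 59.8
time: 32.75
tool_pos: [0.4982, 0.0298, 0.178]
tool_rot: [-0.0, 0.717, 0.697, -0.0]
contact_force: [0.2, 0.0, -0.1]
gripper_width: 0.139
grasp_force: 59.8
time: 33.25
tool_pos: [0.4981, 0.0066, 0.1083]
tool_rot: [-0.001, 0.717, 0.697, -0.001]
contact_force: [0.5, 0.4, 0.2]
gripper_width: 0.137
grasp_force: 59.8
time: 33.45
tool_pos: [0.5001, 0.006, 0.111]
tool_rot: [0.002, 0.717, 0.697, 0.001]
contact_force: [-0.2, -0.1, 0.7]
gripper_width: 0.131
grasp_force: 59.8
[-0.0, -0.0002, 0.0268, 0.001] rows 0.4
```

```bash
python3 -m inch '[{"dx":0,"dy":0,"dz":0.015,"rx":0,"ry":0,"rz":0},{"dx":0,"dy":0,"dz":0.023,"rx":0,"ry":0,"rz":0},{"dx":0,"dy":0,"dz":0.025,"rx":0,"ry":0,"rz":0},{"dx":0,"dy":0,"dz":0.026,"rx":0,"ry":0,"rz":0},{"dx":0,"dy":0,"dz":0.026,"rx":0,"ry":0,"rz":0}]'
python3 -m inch '[{"dx":0,"dy":0,"dz":0.001,"rx":0,"ry":0,"rz":0},{"dx":0,"dy":0,"dz":0.001,"rx":0,"ry":0,"rz":0}]'
python3 -m inch '[{"dx":0,"dy":0,"dz":-0.001,"rx":0,"ry":0,"rz":0},{"dx":0,"dy":0,"dz":-0.001,"rx":0,"ry":0,"rz":0},{"dx":0,"dy":0,"dz":-0.001,"rx":0,"ry":0,"rz":0},{"dx":0,"dy":0,"dz":-0.05,"rx":0,"ry":0,"rz":0},{"dx":0,"dy":0,"dz":-0.08,"rx":0,"ry":0,"rz":0}]' -0.4
python3 -c "
from h import *
plan((.50,-.09,.22,1.0),(.51,-.27,.22,.45),(.518,-.395,.2,.014))"
```

```text
time: 33.95
tool_pos: [0.4986, 0.006, 0.089]
tool_rot: [-0.0, 0.718, 0.696, -0.0]
contact_force: [-4.8, 0.8, 9.5]
gripper_width: 0.14
grasp_force: 61.0
time: 34.15
tool_pos: [0.4987, 0.006, 0.089]
tool_rot: [-0.0, 0.718, 0.696, -0.0]
contact_force: [-6.8, 0.6, 14.1]
gripper_width: 0.134
grasp_force: 61.5
time: 34.65
tool_pos: [0.4984, 0.0059, 0.1516]
tool_rot: [-0.0, 0.718, 0.696, -0.0]
contact_force: [1.6, -0.1, 1.4]
gripper_width: 0.298
grasp_force: 0.0
[-0.1198, 0.0057, -0.0854, 0.36] rows 3.6
[-0.1826, 0.1321, 0.0, 0.3667] rows 3.7
[-0.059, 0.145, 0.025, 0.2907] rows 2.9
```

```bash
python3 -m inch '[{"dx":-0.12,"dy":0.006,"dz":-0.085,"rx":0,"ry":0,"rz":0.36},{"dx":-0.12,"dy":0.006,"dz":-0.085,"rx":0,"ry":0,"rz":0.36},{"dx":-0.12,"dy":0.006,"dz":-0.085,"rx":0,"ry":0,"rz":0.36},{"dx":-0.12,"dy":0.006,"dz":-0.085,"rx":0,"ry":0,"rz":0.36},{"dx":-0.12,"dy":0.006,"dz":-0.085,"rx":0,"ry":0,"rz":0.36}]' 0.5
python3 -m inch '[{"dx":-0.183,"dy":0.132,"dz":0,"rx":0,"ry":0,"rz":0.367},{"dx":-0.183,"dy":0.132,"dz":0,"rx":0,"ry":0,"rz":0.367},{"dx":-0.183,"dy":0.132,"dz":0,"rx":0,"ry":0,"rz":0.367},{"dx":-0.183,"dy":0.132,"dz":0,"rx":0,"ry":0,"rz":0.367},{"dx":-0.183,"dy":0.132,"dz":0,"rx":0,"ry":0,"rz":0.367}]'
python3 -m inch '[{"dx":-0.059,"dy":0.145,"dz":0.025,"rx":0,"ry":0,"rz":0.291},{"dx":-0.059,"dy":0.145,"dz":0.025,"rx":0,"ry":0,"rz":0.291},{"dx":-0.059,"dy":0.145,"dz":0.025,"rx":0,"ry":0,"rz":0.291},{"dx":-0.059,"dy":0.145,"dz":0.025,"rx":0,"ry":0,"rz":0.291},{"dx":-0.059,"dy":0.145,"dz":0.025,"rx":0,"ry":0,"rz":0.291}]'
python3 - <<'E'
from h import *
optics.grab_frame("wrist")
for n in("board1","short"):
    for r in find("wrist",n,.022): print(n,r)
optics.grab_frame("top")
for r in find("top","thin1",.096)+find("top","board1",.084): print("top",r)
plan((.518,-.398,.006,.014))
E
```

```text
time: 35.15
tool_pos: [0.5003, -0.0908, 0.2189]
tool_rot: [0.0, 0.878, 0.479, 0.0]
contact_force: [0.5, -0.2, -1.0]
gripper_width: 0.752
grasp_force: 0.0
time: 35.65
tool_pos: [0.5095, -0.2731, 0.2175]
tool_rot: [-0.0, 0.975, 0.222, -0.001]
contact_force: [-0.0, -0.3, -0.2]
gripper_width: 0.748
grasp_force: 0.0
time: 36.15
tool_pos: [0.5179, -0.3941, 0.1977]
tool_rot: [-0.001, 1.0, 0.008, -0.001]
contact_force: [-0.2, -0.7, -0.3]
gripper_width: 0.748
grasp_force: 0.0
board1 (0.85, 0.5203, -0.4037, np.float64(0.009), 199, 50, [347, 197])
short (0.77, 0.506, -0.1776, np.float64(0.058), 159, 60, [77, 213])
top (0.76, 0.6256, 0.0076, np.float64(1.521), 79, 14, [328, 230])
top (0.73, 0.5103, 0.2828, np.float64(1.521), 277, 194, [228, 281])
top (0.67, 0.56, 0.3764, np.float64(-0.009), 71, 11, [192, 263])
top (0.62, 0.4955, 0.0066, np.float64(1.521), 78, 16, [332, 278])
top (0.49, 0.459, 0.187, np.float64(-0.103), 75, 14, [263, 296])
top (0.48, 0.4648, 0.2494, np.float64(-0.025), 75, 11, [242, 293])
top (0.42, 0.5597, 0.3131, np.float64(-0.017), 77, 19, [217, 262])
top (0.67, 0.5456, -0.3777, np.float64(-0.038), 118, 53, [470, 255])
top (0.64, 0.5637, 0.0091, np.float64(-0.026), 199, 49, [329, 254])
[-0.0005, 0.0046, 0.2417, 0.0007] rows 3.9
```

```bash
python3 -m inch '[{"dx":0.001,"dy":0.007,"dz":0.06,"rx":0,"ry":0,"rz":0},{"dx":0.001,"dy":0.007,"dz":0.12,"rx":0,"ry":0,"rz":0},{"dx":0.001,"dy":0.007,"dz":0.18,"rx":0,"ry":0,"rz":0},{"dx":0.001,"dy":0.007,"dz":0.22,"rx":0,"ry":0,"rz":0},{"dx":0.001,"dy":0.007,"dz":0.24,"rx":0,"ry":0,"rz":0}]'
python3 -m inch '[{"dx":0,"dy":0,"dz":0,"rx":0,"ry":0,"rz":0},{"dx":0,"dy":0,"dz":0,"rx":0,"ry":0,"rz":0}]'
python3 -m inch '[{"dx":0,"dy":0,"dz":0,"rx":0,"ry":0,"rz":0},{"dx":0,"dy":0,"dz":0,"rx":0,"ry":0,"rz":0},{"dx":0,"dy":0,"dz":0,"rx":0,"ry":0,"rz":0},{"dx":0,"dy":0,"dz":0,"rx":0,"ry":0,"rz":0},{"dx":0,"dy":0,"dz":0,"rx":0,"ry":0,"rz":0}]' -1
python3 -m inch '[{"dx":0,"dy":0,"dz":0,"rx":0,"ry":0,"rz":0},{"dx":0,"dy":0,"dz":-0.06,"rx":0,"ry":0,"rz":0},{"dx":0,"dy":0,"dz":-0.12,"rx":0,"ry":0,"rz":0},{"dx":0,"dy":0,"dz":-0.18,"rx":0,"ry":0,"rz":0},{"dx":0,"dy":0,"dz":-0.24,"rx":0,"ry":0,"rz":0}]'
python3 -c "
from h import *
plan((.54,-.2,.2,0),(.565,.003,.2,-.03),(.565,.004,.125,-.03))"
```

```text
time: 36.95
tool_pos: [0.517, -0.3985, 0.0029]
tool_rot: [-0.002, 1.0, 0.007, -0.002]
contact_force: [0.1, 0.6, -0.7]
gripper_width: 0.75
grasp_force: 0.0
time: 37.15
tool_pos: [0.5199, -0.4018, 0.0088]
tool_rot: [0.001, 1.0, 0.007, 0.001]
contact_force: [0.3, -1.3, -0.3]
gripper_width: 0.749
grasp_force: 0.0
time: 37.65
tool_pos: [0.5209, -0.4028, 0.0107]
tool_rot: [0.002, 1.0, 0.006, 0.002]
contact_force: [0.2, 0.6, 6.8]
gripper_width: 0.563
grasp_force: 63.3
time: 38.15
tool_pos: [0.5186, -0.4008, 0.2015]
tool_rot: [0.0, 1.0, 0.007, 0.0]
contact_force: [1.0, -0.2, -1.1]
gripper_width: 0.565
grasp_force: 63.1
[0.03, -0.2506, 0.0018, 0.0087] rows 4.0
[0.0312, -0.2537, 0.0, 0.02] rows 4.1
[-0.0, -0.0012, 0.0938, -0.0] rows 1.5
```

```bash
python3 -m inch '[{"dx":0.015,"dy":-0.125,"dz":0,"rx":0,"ry":0,"rz":0.004},{"dx":0.015,"dy":-0.125,"dz":0,"rx":0,"ry":0,"rz":0.004},{"dx":0.03,"dy":-0.25,"dz":0.002,"rx":0,"ry":0,"rz":0.009},{"dx":0.03,"dy":-0.25,"dz":0.002,"rx":0,"ry":0,"rz":0.009},{"dx":0.03,"dy":-0.25,"dz":0.002,"rx":0,"ry":0,"rz":0.009}]'
python3 -m inch '[{"dx":0.016,"dy":-0.127,"dz":0,"rx":0,"ry":0,"rz":0.01},{"dx":0.016,"dy":-0.127,"dz":0,"rx":0,"ry":0,"rz":0.01},{"dx":0.031,"dy":-0.254,"dz":0,"rx":0,"ry":0,"rz":0.02},{"dx":0.031,"dy":-0.254,"dz":0,"rx":0,"ry":0,"rz":0.02},{"dx":0.031,"dy":-0.254,"dz":0,"rx":0,"ry":0,"rz":0.02}]'
python3 -m inch '[{"dx":0,"dy":-0.001,"dz":0,"rx":0,"ry":0,"rz":0},{"dx":0,"dy":-0.001,"dz":0.04,"rx":0,"ry":0,"rz":0},{"dx":0,"dy":-0.001,"dz":0.094,"rx":0,"ry":0,"rz":0},{"dx":0,"dy":-0.001,"dz":0.094,"rx":0,"ry":0,"rz":0},{"dx":0,"dy":-0.001,"dz":0.094,"rx":0,"ry":0,"rz":0}]'
python3 -m inch '[{"dx":0,"dy":0,"dz":0,"rx":0,"ry":0,"rz":0}]'
python3 -c "
from h import *
plan((.565,.004,.102,-.03))"
```

```text
time: 38.65
tool_pos: [0.5404, -0.1955, 0.1977]
tool_rot: [-0.001, 1.0, 0.003, 0.0]
contact_force: [-0.2, -0.6, -1.9]
gripper_width: 0.563
grasp_force: 63.2
time: 39.15
tool_pos: [0.5653, 0.0068, 0.1979]
tool_rot: [-0.001, 1.0, -0.012, 0.001]
contact_force: [0.6, -0.8, -2.3]
gripper_width: 0.562
grasp_force: 63.4
time: 39.65
tool_pos: [0.5646, 0.0019, 0.1218]
tool_rot: [0.0, 1.0, -0.016, -0.001]
contact_force: [0.2, -0.9, -0.8]
gripper_width: 0.56
grasp_force: 63.3
time: 39.75
tool_pos: [0.5668, 0.0021, 0.1248]
tool_rot: [0.0, 1.0, -0.016, 0.002]
contact_force: [0.8, -0.2, -1.3]
gripper_width: 0.562
grasp_force: 63.3
[-0.0023, -0.0023, 0.0285, -0.0012] rows 0.5
```

```bash
python3 -m inch '[{"dx":-0.001,"dy":-0.003,"dz":0.012,"rx":0,"ry":0,"rz":0},{"dx":-0.001,"dy":-0.003,"dz":0.02,"rx":0,"ry":0,"rz":0},{"dx":-0.001,"dy":-0.003,"dz":0.024,"rx":0,"ry":0,"rz":0},{"dx":-0.001,"dy":-0.003,"dz":0.026,"rx":0,"ry":0,"rz":0},{"dx":-0.001,"dy":-0.003,"dz":0.026,"rx":0,"ry":0,"rz":0}]'
python3 -m inch '[{"dx":0,"dy":0,"dz":0.001,"rx":0,"ry":0,"rz":0},{"dx":0,"dy":0,"dz":0.001,"rx":0,"ry":0,"rz":0}]'
```

```text
time: 40.25
tool_pos: [0.5649, 0.0057, 0.1027]
tool_rot: [0.0, 1.0, -0.015, 0.0]
contact_force: [-2.7, -0.4, 4.1]
gripper_width: 0.563
grasp_force: 64.0
time: 40.45
tool_pos: [0.5651, 0.0057, 0.1026]
tool_rot: [0.0, 1.0, -0.015, 0.001]
contact_force: [-4.7, 0.5, 8.4]
gripper_width: 0.558
grasp_force: 64.4
```

```bash
python3 -m inch '[{"dx":0,"dy":0,"dz":-0.002,"rx":0,"ry":0,"rz":0},{"dx":0,"dy":0,"dz":-0.002,"rx":0,"ry":0,"rz":0},{"dx":0,"dy":0,"dz":-0.002,"rx":0,"ry":0,"rz":0},{"dx":0,"dy":0,"dz":-0.06,"rx":0,"ry":0,"rz":0},{"dx":0,"dy":0,"dz":-0.1,"rx":0,"ry":0,"rz":0}]' 0.5
python3 -c "
from h import *
plan((.469,.1925,.16,-.08),(.469,.1925,.007,-.08))"
```

```text
time: 40.95
tool_pos: [0.5642, 0.0057, 0.1813]
tool_rot: [-0.0, 1.0, -0.015, -0.0]
contact_force: [0.9, 0.1, 0.3]
gripper_width: 0.75
grasp_force: 0.0
[-0.1261, -0.2297, 0.0266, 0.033] rows 4.2
[0.0, 0.0, 0.1912, -0.0] rows 3.1
```

```bash
python3 -m inch '[{"dx":-0.126,"dy":-0.23,"dz":0,"rx":0,"ry":0,"rz":0.033},{"dx":-0.126,"dy":-0.23,"dz":0,"rx":0,"ry":0,"rz":0.033},{"dx":-0.126,"dy":-0.23,"dz":0.02,"rx":0,"ry":0,"rz":0.033},{"dx":-0.126,"dy":-0.23,"dz":0.027,"rx":0,"ry":0,"rz":0.033},{"dx":-0.126,"dy":-0.23,"dz":0.027,"rx":0,"ry":0,"rz":0.033}]' -0.4
python3 -m inch '[{"dx":0,"dy":0,"dz":0,"rx":0,"ry":0,"rz":0},{"dx":0,"dy":0,"dz":0,"rx":0,"ry":0,"rz":0}]'
python3 - <<'E'
from h import *
optics.grab_frame("wrist")
for r in find("wrist","thin1",.016): print(r)
plan((.469,.1925,.007,-.08))
E
```

```text
time: 41.45
tool_pos: [0.4663, 0.1956, 0.1572]
tool_rot: [-0.0, 0.999, -0.038, -0.001]
contact_force: [0.1, -0.3, 0.9]
gripper_width: 0.306
grasp_force: 0.0
time: 41.65
tool_pos: [0.4699, 0.1922, 0.1591]
tool_rot: [0.0, 0.999, -0.04, 0.0]
contact_force: [0.1, -0.2, 0.1]
gripper_width: 0.3
grasp_force: 0.0
(0.87, 0.5774, 0.3839, np.float64(-0.05), 79, 21, [45, 94])
(0.83, 0.5751, 0.3191, np.float64(-0.026), 80, 19, [137, 89])
(0.77, 0.4765, 0.2532, np.float64(-0.023), 81, 16, [253, 219])
(0.75, 0.4805, -0.0151, np.float64(1.525), 27, 22, [607, 189])
(0.66, 0.4725, 0.1884, np.float64(-0.087), 81, 15, [339, 217])
[-0.0018, -0.0009, 0.1905, -0.0012] rows 3.0
```

```bash
python3 -m inch '[{"dx":0,"dy":0.001,"dz":0.06,"rx":0,"ry":0,"rz":0},{"dx":0,"dy":0.001,"dz":0.12,"rx":0,"ry":0,"rz":0},{"dx":0,"dy":0.001,"dz":0.17,"rx":0,"ry":0,"rz":0},{"dx":0,"dy":0.001,"dz":0.186,"rx":0,"ry":0,"rz":0},{"dx":0,"dy":0.001,"dz":0.19,"rx":0,"ry":0,"rz":0}]'
python3 -m inch '[{"dx":0,"dy":0,"dz":0,"rx":0,"ry":0,"rz":0},{"dx":0,"dy":0,"dz":0,"rx":0,"ry":0,"rz":0},{"dx":0,"dy":0,"dz":0,"rx":0,"ry":0,"rz":0},{"dx":0,"dy":0,"dz":0,"rx":0,"ry":0,"rz":0},{"dx":0,"dy":0,"dz":0,"rx":0,"ry":0,"rz":0}]' -1
python3 -c "
from h import *
plan((.471,.19,.18,.25),(.55,.13,.22,.9),(.627,.035,.21,1.54),(.630,.003,.14,1.54))"
```

```text
time: 42.25
tool_pos: [0.4687, 0.1908, 0.0056]
tool_rot: [0.001, 0.999, -0.041, -0.002]
contact_force: [0.1, 0.7, 0.2]
gripper_width: 0.293
grasp_force: 0.0
time: 42.75
tool_pos: [0.4702, 0.1922, 0.0083]
tool_rot: [-0.0, 0.999, -0.04, 0.001]
contact_force: [-1.1, 0.1, 5.5]
gripper_width: 0.134
grasp_force: 61.0
[0.0012, 0.0027, -0.2146, -0.2199] rows 3.4
[0.0771, 0.0971, -0.05, -0.4333] rows 4.3
[-0.0332, 0.1492, 0.0125, -0.4267] rows 4.3
[-0.0399, 0.005, 0.0875, -0.0] rows 1.5
```

```bash
python3 -m inch '[{"dx":0,"dy":0,"dz":-0.06,"rx":0,"ry":0,"rz":0},{"dx":0,"dy":0,"dz":-0.12,"rx":0,"ry":0,"rz":0},{"dx":0,"dy":0,"dz":-0.18,"rx":0,"ry":0,"rz":-0.08},{"dx":0,"dy":0.003,"dz":-0.214,"rx":0,"ry":0,"rz":-0.16},{"dx":0,"dy":0.003,"dz":-0.214,"rx":0,"ry":0,"rz":-0.22}]'
python3 -m inch '[{"dx":0.077,"dy":0.097,"dz":-0.05,"rx":0,"ry":0,"rz":-0.433},{"dx":0.077,"dy":0.097,"dz":-0.05,"rx":0,"ry":0,"rz":-0.433},{"dx":0.077,"dy":0.097,"dz":-0.05,"rx":0,"ry":0,"rz":-0.433},{"dx":0.077,"dy":0.097,"dz":-0.05,"rx":0,"ry":0,"rz":-0.433},{"dx":0.077,"dy":0.097,"dz":-0.05,"rx":0,"ry":0,"rz":-0.433}]'
python3 -m inch '[{"dx":-0.033,"dy":0.149,"dz":0.0125,"rx":0,"ry":0,"rz":-0.427},{"dx":-0.033,"dy":0.149,"dz":0.0125,"rx":0,"ry":0,"rz":-0.427},{"dx":-0.033,"dy":0.149,"dz":0.0125,"rx":0,"ry":0,"rz":-0.427},{"dx":-0.033,"dy":0.149,"dz":0.0125,"rx":0,"ry":0,"rz":-0.427},{"dx":-0.033,"dy":0.149,"dz":0.0125,"rx":0,"ry":0,"rz":-0.427}]'
python3 -m inch '[{"dx":-0.04,"dy":0.005,"dz":0,"rx":0,"ry":0,"rz":0},{"dx":-0.04,"dy":0.005,"dz":0.04,"rx":0,"ry":0,"rz":0},{"dx":-0.04,"dy":0.005,"dz":0.0875,"rx":0,"ry":0,"rz":0},{"dx":-0.04,"dy":0.005,"dz":0.0875,"rx":0,"ry":0,"rz":0},{"dx":-0.04,"dy":0.005,"dz":0.0875,"rx":0,"ry":0,"rz":0}]'
python3 -m inch '[{"dx":0,"dy":0,"dz":0,"rx":0,"ry":0,"rz":0},{"dx":0,"dy":0,"dz":0,"rx":0,"ry":0,"rz":0}]'
python3 -c "
from h import *
plan((.630,.003,.119,1.54))"
```

```text
time: 43.25
tool_pos: [0.4722, 0.1903, 0.1848]
tool_rot: [-0.001, 0.992, 0.127, 0.006]
contact_force: [0.1, -0.6, 0.4]
gripper_width: 0.138
grasp_force: 60.4
time: 43.75
tool_pos: [0.5483, 0.1291, 0.2183]
tool_rot: [-0.0, 0.9, 0.436, 0.0]
contact_force: [0.7, 1.5, 0.3]
gripper_width: 0.141
grasp_force: 60.4
time: 44.25
tool_pos: [0.6251, 0.0338, 0.2076]
tool_rot: [-0.0, 0.717, 0.697, -0.0]
contact_force: [-0.7, -0.0, -0.5]
gripper_width: 0.142
grasp_force: 60.4
time: 44.75
tool_pos: [0.6272, 0.0028, 0.1377]
tool_rot: [-0.001, 0.718, 0.696, -0.001]
contact_force: [0.0, -0.5, -0.0]
gripper_width: 0.142
grasp_force: 60.4
time: 44.95
tool_pos: [0.6294, 0.0027, 0.141]
tool_rot: [0.002, 0.718, 0.696, 0.001]
contact_force: [-0.2, 0.1, -0.3]
gripper_width: 0.142
grasp_force: 60.4
[0.0004, 0.0007, 0.0275, 0.0002] rows 0.4
```

```bash
python3 -m inch '[{"dx":0,"dy":0.002,"dz":0.015,"rx":0,"ry":0,"rz":0},{"dx":0,"dy":0.002,"dz":0.022,"rx":0,"ry":0,"rz":0},{"dx":0,"dy":0.002,"dz":0.0245,"rx":0,"ry":0,"rz":0},{"dx":0,"dy":0.002,"dz":0.025,"rx":0,"ry":0,"rz":0},{"dx":0,"dy":0.002,"dz":0.025,"rx":0,"ry":0,"rz":0}]'
python3 -m inch '[{"dx":0,"dy":0,"dz":0.001,"rx":0,"ry":0,"rz":0},{"dx":0,"dy":0,"dz":0.001,"rx":0,"ry":0,"rz":0}]'
```

```text
time: 45.45
tool_pos: [0.6293, 0.0027, 0.1183]
tool_rot: [-0.0, 0.718, 0.696, -0.0]
contact_force: [-2.4, -0.2, 3.3]
gripper_width: 0.136
grasp_force: 60.9
time: 45.65
tool_pos: [0.6295, 0.0027, 0.1183]
tool_rot: [-0.0, 0.718, 0.696, -0.0]
contact_force: [-3.6, 1.1, 6.9]
gripper_width: 0.138
grasp_force: 61.2
```

Contact felt; releasing and going for the last thin stick, T2 (0.474, 0.256).

```bash
python3 -m inch '[{"dx":0,"dy":0,"dz":-0.001,"rx":0,"ry":0,"rz":0},{"dx":0,"dy":0,"dz":-0.001,"rx":0,"ry":0,"rz":0},{"dx":0,"dy":0,"dz":-0.001,"rx":0,"ry":0,"rz":0},{"dx":0,"dy":0,"dz":-0.04,"rx":0,"ry":0,"rz":0},{"dx":0,"dy":0,"dz":-0.08,"rx":0,"ry":0,"rz":0}]' -0.4
python3 -c "
from h import *
plan((.6,.08,.2,2.1),(.54,.18,.18,2.65),(.474,.256,.12,3.1))"
```

```text
time: 46.15
tool_pos: [0.6282, 0.0027, 0.1797]
tool_rot: [-0.002, 0.718, 0.696, -0.001]
contact_force: [0.1, -0.2, -0.1]
gripper_width: 0.298
grasp_force: 0.0
[0.0955, -0.0382, -0.0253, -0.3734] rows 3.7
[0.1458, -0.0016, 0.025, -0.3667] rows 3.7
[0.1176, 0.0448, 0.075, -0.3] rows 3.0
```

```bash
python3 -m inch '[{"dx":0.095,"dy":-0.038,"dz":-0.025,"rx":0,"ry":0,"rz":-0.373},{"dx":0.095,"dy":-0.038,"dz":-0.025,"rx":0,"ry":0,"rz":-0.373},{"dx":0.095,"dy":-0.038,"dz":-0.025,"rx":0,"ry":0,"rz":-0.373},{"dx":0.095,"dy":-0.038,"dz":-0.025,"rx":0,"ry":0,"rz":-0.373},{"dx":0.095,"dy":-0.038,"dz":-0.025,"rx":0,"ry":0,"rz":-0.373}]'
python3 -m inch '[{"dx":0.146,"dy":-0.002,"dz":0.025,"rx":0,"ry":0,"rz":-0.367},{"dx":0.146,"dy":-0.002,"dz":0.025,"rx":0,"ry":0,"rz":-0.367},{"dx":0.146,"dy":-0.002,"dz":0.025,"rx":0,"ry":0,"rz":-0.367},{"dx":0.146,"dy":-0.002,"dz":0.025,"rx":0,"ry":0,"rz":-0.367},{"dx":0.146,"dy":-0.002,"dz":0.025,"rx":0,"ry":0,"rz":-0.367}]'
python3 -m inch '[{"dx":0.118,"dy":0.045,"dz":0.075,"rx":0,"ry":0,"rz":-0.3},{"dx":0.118,"dy":0.045,"dz":0.075,"rx":0,"ry":0,"rz":-0.3},{"dx":0.118,"dy":0.045,"dz":0.075,"rx":0,"ry":0,"rz":-0.3},{"dx":0.118,"dy":0.045,"dz":0.075,"rx":0,"ry":0,"rz":-0.3},{"dx":0.118,"dy":0.045,"dz":0.075,"rx":0,"ry":0,"rz":-0.3}]'
python3 - <<'E'
from h import *
optics.grab_frame("wrist")
for r in find("wrist","thin1",.016): print(r)
plan((.474,.256,.007,3.1))
E
```

```text
time: 46.65
tool_pos: [0.6012, 0.0798, 0.201]
tool_rot: [-0.0, 0.498, 0.867, -0.0]
contact_force: [1.0, 0.1, 0.7]
gripper_width: 0.299
grasp_force: 0.0
time: 47.15
tool_pos: [0.5406, 0.1799, 0.1808]
tool_rot: [-0.0, 0.244, 0.97, -0.0]
contact_force: [0.1, -0.4, -0.0]
gripper_width: 0.303
grasp_force: 0.0
time: 47.65
tool_pos: [0.4757, 0.2554, 0.1217]
tool_rot: [0.0, 0.023, 1.0, -0.0]
contact_force: [0.3, -0.3, 0.5]
gripper_width: 0.3
grasp_force: 0.0
(0.92, 0.5582, 0.3222, np.float64(-0.001), 55, 17, [428, 338])
(0.7, 0.5721, 0.3869, np.float64(-0.035), 74, 20, [514, 347])
(0.68, 0.4741, 0.2556, np.float64(-0.007), 82, 15, [334, 232])
(0.5, 0.5262, 0.2911, np.float64(1.512), 291, 208, [395, 288])
(0.36, 0.5683, -0.0046, np.float64(-0.04), 169, 45, [30, 357])
[0.0033, 0.0008, 0.1446, -0.0031] rows 2.3
```

```bash
python3 -m inch '[{"dx":0.002,"dy":0,"dz":0.05,"rx":0,"ry":0,"rz":0},{"dx":0.002,"dy":0,"dz":0.1,"rx":0,"ry":0,"rz":0},{"dx":0.002,"dy":0,"dz":0.13,"rx":0,"ry":0,"rz":0},{"dx":0.002,"dy":0,"dz":0.142,"rx":0,"ry":0,"rz":0},{"dx":0.002,"dy":0,"dz":0.142,"rx":0,"ry":0,"rz":0}]'
python3 -m inch '[{"dx":0,"dy":0,"dz":0,"rx":0,"ry":0,"rz":0},{"dx":0,"dy":0,"dz":0,"rx":0,"ry":0,"rz":0},{"dx":0,"dy":0,"dz":0,"rx":0,"ry":0,"rz":0},{"dx":0,"dy":0,"dz":0,"rx":0,"ry":0,"rz":0},{"dx":0,"dy":0,"dz":0,"rx":0,"ry":0,"rz":0}]' -1
python3 -c "
from h import *
plan((.474,.255,.18,2.85),(.48,.15,.22,2.2),(.5,.04,.21,1.54),(.500,.006,.14,1.54))"
```

```text
time: 48.25
tool_pos: [0.4735, 0.2551, 0.0071]
tool_rot: [-0.001, 0.022, 1.0, -0.0]
contact_force: [0.6, -0.3, -0.1]
gripper_width: 0.301
grasp_force: 0.0
time: 48.75
tool_pos: [0.4748, 0.2564, 0.0095]
tool_rot: [0.002, 0.021, 1.0, 0.0]
contact_force: [-0.1, -0.8, 6.7]
gripper_width: 0.136
grasp_force: 60.3
[0.0009, -0.0018, -0.2131, 0.1667] rows 3.4
[-0.0449, -0.1236, -0.05, 0.4333] rows 4.3
[-0.1259, -0.0607, 0.0125, 0.44] rows 4.4
[-0.0425, 0.0013, 0.0875, -0.0] rows 1.6
```

```bash
python3 -m inch '[{"dx":0,"dy":0,"dz":-0.06,"rx":0,"ry":0,"rz":0},{"dx":0,"dy":0,"dz":-0.12,"rx":0,"ry":0,"rz":0},{"dx":0,"dy":0,"dz":-0.18,"rx":0,"ry":0,"rz":0.05},{"dx":0,"dy":-0.002,"dz":-0.213,"rx":0,"ry":0,"rz":0.12},{"dx":0,"dy":-0.002,"dz":-0.213,"rx":0,"ry":0,"rz":0.167}]'
python3 -m inch '[{"dx":-0.045,"dy":-0.124,"dz":-0.05,"rx":0,"ry":0,"rz":0.433},{"dx":-0.045,"dy":-0.124,"dz":-0.05,"rx":0,"ry":0,"rz":0.433},{"dx":-0.045,"dy":-0.124,"dz":-0.05,"rx":0,"ry":0,"rz":0.433},{"dx":-0.045,"dy":-0.124,"dz":-0.05,"rx":0,"ry":0,"rz":0.433},{"dx":-0.045,"dy":-0.124,"dz":-0.05,"rx":0,"ry":0,"rz":0.433}]'
python3 -m inch '[{"dx":-0.126,"dy":-0.061,"dz":0.0125,"rx":0,"ry":0,"rz":0.44},{"dx":-0.126,"dy":-0.061,"dz":0.0125,"rx":0,"ry":0,"rz":0.44},{"dx":-0.126,"dy":-0.061,"dz":0.0125,"rx":0,"ry":0,"rz":0.44},{"dx":-0.126,"dy":-0.061,"dz":0.0125,"rx":0,"ry":0,"rz":0.44},{"dx":-0.126,"dy":-0.061,"dz":0.0125,"rx":0,"ry":0,"rz":0.44}]'
python3 -m inch '[{"dx":-0.0425,"dy":0.001,"dz":0,"rx":0,"ry":0,"rz":0},{"dx":-0.0425,"dy":0.001,"dz":0.04,"rx":0,"ry":0,"rz":0},{"dx":-0.0425,"dy":0.001,"dz":0.0875,"rx":0,"ry":0,"rz":0},{"dx":-0.0425,"dy":0.001,"dz":0.0875,"rx":0,"ry":0,"rz":0},{"dx":-0.0425,"dy":0.001,"dz":0.0875,"rx":0,"ry":0,"rz":0}]'
python3 -m inch '[{"dx":0,"dy":0,"dz":0,"rx":0,"ry":0,"rz":0},{"dx":0,"dy":0,"dz":0,"rx":0,"ry":0,"rz":0}]'
python3 -c "
from h import *
plan((.500,.006,.1195,1.54))"
```

```text
time: 49.25
tool_pos: [0.4761, 0.2555, 0.1847]
tool_rot: [0.005, 0.147, 0.989, 0.003]
contact_force: [-0.7, 0.2, -0.5]
gripper_width: 0.135
grasp_force: 59.5
time: 49.75
tool_pos: [0.4792, 0.1483, 0.2185]
tool_rot: [0.0, 0.456, 0.89, 0.0]
contact_force: [-0.6, 0.3, 0.3]
gripper_width: 0.136
grasp_force: 59.5
time: 50.25
tool_pos: [0.4988, 0.038, 0.2079]
tool_rot: [-0.0, 0.72, 0.694, -0.0]
contact_force: [0.4, 0.0, -0.6]
gripper_width: 0.137
grasp_force: 59.5
time: 50.75
tool_pos: [0.4982, 0.0049, 0.1379]
tool_rot: [-0.001, 0.718, 0.696, -0.001]
contact_force: [-0.4, 0.4, 0.1]
gripper_width: 0.135
grasp_force: 59.5
time: 50.95
tool_pos: [0.5003, 0.0047, 0.1407]
tool_rot: [0.002, 0.718, 0.696, 0.001]
contact_force: [0.2, -0.0, -0.3]
gripper_width: 0.138
grasp_force: 59.5
[0.0016, -0.0004, 0.0265, 0.0002] rows 0.4
```

```bash
python3 -m inch '[{"dx":0.001,"dy":0.001,"dz":0.015,"rx":0,"ry":0,"rz":0},{"dx":0.001,"dy":0.001,"dz":0.022,"rx":0,"ry":0,"rz":0},{"dx":0.001,"dy":0.001,"dz":0.0235,"rx":0,"ry":0,"rz":0},{"dx":0.001,"dy":0.001,"dz":0.024,"rx":0,"ry":0,"rz":0},{"dx":0.001,"dy":0.001,"dz":0.024,"rx":0,"ry":0,"rz":0}]'
python3 -m inch '[{"dx":0,"dy":0,"dz":0.001,"rx":0,"ry":0,"rz":0},{"dx":0,"dy":0,"dz":0.001,"rx":0,"ry":0,"rz":0}]'
python3 -m inch '[{"dx":0,"dy":0,"dz":-0.001,"rx":0,"ry":0,"rz":0},{"dx":0,"dy":0,"dz":-0.001,"rx":0,"ry":0,"rz":0},{"dx":0,"dy":0,"dz":-0.001,"rx":0,"ry":0,"rz":0},{"dx":0,"dy":0,"dz":-0.04,"rx":0,"ry":0,"rz":0},{"dx":0,"dy":0,"dz":-0.08,"rx":0,"ry":0,"rz":0}]' -0.4
python3 - <<'E'
from h import *
optics.grab_frame("top")
for r in find("top","thin1",.126)+find("top","board1",.114)+find("top","short",.022): print("top",r)
plan((.50,-.06,.23,1.0),(.505,-.13,.23,.4),(.504,-.170,.2,.06))
E
```

```text
time: 51.45
tool_pos: [0.4998, 0.0056, 0.1195]
tool_rot: [-0.0, 0.718, 0.696, 0.0]
contact_force: [-1.6, -0.1, 5.0]
gripper_width: 0.134
grasp_force: 60.1
time: 51.65
tool_pos: [0.4998, 0.0056, 0.1194]
tool_rot: [-0.0, 0.718, 0.696, -0.0]
contact_force: [-3.6, 0.9, 9.1]
gripper_width: 0.133
grasp_force: 60.6
time: 52.15
tool_pos: [0.4982, 0.0056, 0.1807]
tool_rot: [-0.002, 0.718, 0.696, -0.001]
contact_force: [1.0, -0.0, 0.4]
gripper_width: 0.298
grasp_force: 0.0
top (0.58, 0.5531, 0.3083, np.float64(-0.017), 72, 13, [216, 261])
top (0.57, 0.6266, 0.0054, np.float64(1.564), 78, 15, [329, 230])
top (0.51, 0.4943, 0.0101, np.float64(1.521), 76, 11, [330, 277])
top (0.49, 0.5561, 0.369, np.float64(-0.007), 72, 13, [195, 262])
top (0.67, 0.5604, 0.009, np.float64(-0.036), 198, 48, [329, 254])
top (0.46, 0.7441, -0.258, np.float64(-1.416), 121, 83, [423, 183])
top (0.92, 0.501, -0.1683, np.float64(0.059), 163, 54, [391, 276])
top (0.67, 0.7489, 0.1476, np.float64(0.279), 100, 96, [277, 197])
[-0.0817, 0.0026, -0.0592, 0.36] rows 3.6
[-0.0703, 0.0525, 0.0, 0.4] rows 4.0
[-0.0206, 0.0456, 0.0375, 0.2267] rows 2.3
```

Stack is fine so far; now the short board at about (0.504, −0.171).

```bash
python3 -m inch '[{"dx":-0.082,"dy":0.003,"dz":-0.06,"rx":0,"ry":0,"rz":0.36},{"dx":-0.082,"dy":0.003,"dz":-0.06,"rx":0,"ry":0,"rz":0.36},{"dx":-0.082,"dy":0.003,"dz":-0.06,"rx":0,"ry":0,"rz":0.36},{"dx":-0.082,"dy":0.003,"dz":-0.06,"rx":0,"ry":0,"rz":0.36},{"dx":-0.082,"dy":0.003,"dz":-0.06,"rx":0,"ry":0,"rz":0.36}]'
python3 -m inch '[{"dx":-0.07,"dy":0.0525,"dz":0,"rx":0,"ry":0,"rz":0.4},{"dx":-0.07,"dy":0.0525,"dz":0,"rx":0,"ry":0,"rz":0.4},{"dx":-0.07,"dy":0.0525,"dz":0,"rx":0,"ry":0,"rz":0.4},{"dx":-0.07,"dy":0.0525,"dz":0,"rx":0,"ry":0,"rz":0.4},{"dx":-0.07,"dy":0.0525,"dz":0,"rx":0,"ry":0,"rz":0.4}]' 0.5
python3 -m inch '[{"dx":-0.02,"dy":0.046,"dz":0.0375,"rx":0,"ry":0,"rz":0.227},{"dx":-0.02,"dy":0.046,"dz":0.0375,"rx":0,"ry":0,"rz":0.227},{"dx":-0.02,"dy":0.046,"dz":0.0375,"rx":0,"ry":0,"rz":0.227},{"dx":-0.02,"dy":0.046,"dz":0.0375,"rx":0,"ry":0,"rz":0.227},{"dx":-0.02,"dy":0.046,"dz":0.0375,"rx":0,"ry":0,"rz":0.227}]'
python3 - <<'E'
from h import *
im=optics.grab_frame("wrist");cv2.imwrite("pics/w7.png",im[:,:,::-1])
for r in find("wrist","short",.022): print(r)
plan((.504,-.171,.006,.06))
E
```

```text
time: 52.85
tool_pos: [0.4991, -0.0602, 0.2282]
tool_rot: [-0.001, 0.878, 0.479, -0.001]
contact_force: [-1.0, -0.8, -0.5]
gripper_width: 0.3
grasp_force: 0.0
time: 53.35
tool_pos: [0.5044, -0.1298, 0.2285]
tool_rot: [-0.001, 0.98, 0.2, -0.001]
contact_force: [0.4, 0.3, 0.1]
gripper_width: 0.748
grasp_force: 0.0
time: 53.85
tool_pos: [0.5045, -0.1697, 0.1996]
tool_rot: [-0.0, 0.999, 0.032, -0.0]
contact_force: [-0.1, -0.1, -0.3]
gripper_width: 0.751
grasp_force: 0.0
(0.82, 0.5052, -0.172, np.float64(0.061), 159, 50, [336, 204])
[-0.0009, 0.0015, 0.2426, 0.0014] rows 3.9
```

View pics/w7.png

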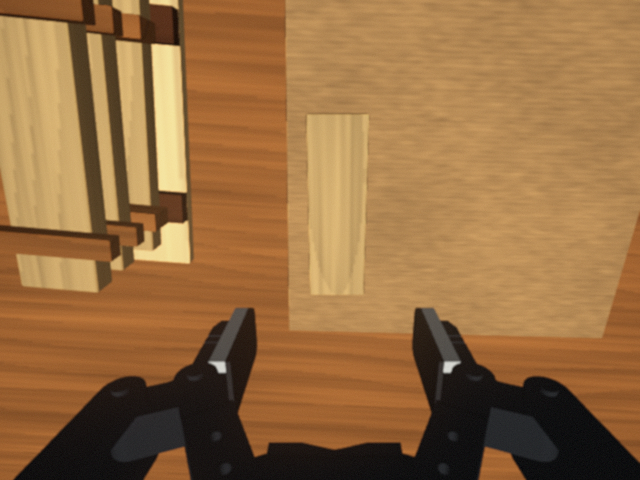

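The wrist view shows the two-board stack squarely built at left, and the short board at (336,204), not displaced. Grasping it.

```bash
python3 -m inch '[{"dx":0,"dy":0.0015,"dz":0.06,"rx":0,"ry":0,"rz":0},{"dx":0,"dy":0.0015,"dz":0.12,"rx":0,"ry":0,"rz":0},{"dx":0,"dy":0.0015,"dz":0.18,"rx":0,"ry":0,"rz":0},{"dx":0,"dy":0.0015,"dz":0.22,"rx":0,"ry":0,"rz":0},{"dx":0,"dy":0.0015,"dz":0.241,"rx":0,"ry":0,"rz":0}]'
python3 -m inch '[{"dx":0,"dy":0,"dz":0,"rx":0,"ry":0,"rz":0},{"dx":0,"dy":0,"dz":0,"rx":0,"ry":0,"rz":0}]'
python3 -m inch '[{"dx":0,"dy":0,"dz":0,"rx":0,"ry":0,"rz":0},{"dx":0,"dy":0,"dz":0,"rx":0,"ry":0,"rz":0},{"dx":0,"dy":0,"dz":0,"rx":0,"ry":0,"rz":0},{"dx":0,"dy":0,"dz":0,"rx":0,"ry":0,"rz":0},{"dx":0,"dy":0,"dz":0,"rx":0,"ry":0,"rz":0}]' -1
python3 -m inch '[{"dx":0,"dy":0,"dz":0,"rx":0,"ry":0,"rz":0},{"dx":0,"dy":0,"dz":-0.06,"rx":0,"ry":0,"rz":0},{"dx":0,"dy":0,"dz":-0.12,"rx":0,"ry":0,"rz":0},{"dx":0,"dy":0,"dz":-0.18,"rx":0,"ry":0,"rz":0},{"dx":0,"dy":0,"dz":-0.24,"rx":0,"ry":0,"rz":0}]'
python3 -c "
from h import *
plan((.51,-.16,.25,.03),(.565,.003,.24,-.03),(.565,.004,.16,-.03))"
```

```text
time: 54.45
tool_pos: [0.5022, -0.1698, 0.0035]
tool_rot: [-0.001, 1.0, 0.031, -0.003]
contact_force: [-0.7, -0.3, 0.6]
gripper_width: 0.751
grasp_force: 0.0
time: 54.65
tool_pos: [0.5051, -0.1713, 0.0078]
tool_rot: [0.0, 1.0, 0.03, 0.0]
contact_force: [-0.5, -0.3, 1.6]
gripper_width: 0.751
grasp_force: 0.0
time: 55.15
tool_pos: [0.5065, -0.1721, 0.0098]
tool_rot: [0.001, 1.0, 0.03, 0.002]
contact_force: [0.1, 1.0, 7.4]
gripper_width: 0.566
grasp_force: 62.8
time: 55.65
tool_pos: [0.5042, -0.171, 0.2014]
tool_rot: [0.0, 1.0, 0.03, 0.0]
contact_force: [0.6, -0.1, -0.7]
gripper_width: 0.568
grasp_force: 63.0
[0.008, -0.0134, -0.0608, 0.0198] rows 1.0
[0.0748, -0.2016, 0.0125, 0.04] rows 3.4
[-0.0, -0.0012, 0.1, -0.0] rows 1.6
```

```bash
python3 -m inch '[{"dx":0.008,"dy":-0.013,"dz":-0.061,"rx":0,"ry":0,"rz":0.02},{"dx":0.008,"dy":-0.013,"dz":-0.061,"rx":0,"ry":0,"rz":0.02},{"dx":0.008,"dy":-0.013,"dz":-0.061,"rx":0,"ry":0,"rz":0.02}]'
python3 -m inch '[{"dx":0.037,"dy":-0.1,"dz":0,"rx":0,"ry":0,"rz":0.02},{"dx":0.037,"dy":-0.1,"dz":0,"rx":0,"ry":0,"rz":0.02},{"dx":0.075,"dy":-0.202,"dz":0.0125,"rx":0,"ry":0,"rz":0.04},{"dx":0.075,"dy":-0.202,"dz":0.0125,"rx":0,"ry":0,"rz":0.04},{"dx":0.075,"dy":-0.202,"dz":0.0125,"rx":0,"ry":0,"rz":0.04}]'
python3 -m inch '[{"dx":0,"dy":-0.001,"dz":0,"rx":0,"ry":0,"rz":0},{"dx":0,"dy":-0.001,"dz":0.05,"rx":0,"ry":0,"rz":0},{"dx":0,"dy":-0.001,"dz":0.09,"rx":0,"ry":0,"rz":0},{"dx":0,"dy":-0.001,"dz":0.1,"rx":0,"ry":0,"rz":0},{"dx":0,"dy":-0.001,"dz":0.1,"rx":0,"ry":0,"rz":0}]'
python3 -m inch '[{"dx":0,"dy":0,"dz":0,"rx":0,"ry":0,"rz":0},{"dx":0,"dy":0,"dz":0,"rx":0,"ry":0,"rz":0}]'
python3 -c "
from h import *
plan((.565,.005,.132,-.03))"
```

```text
time: 55.95
tool_pos: [0.5111, -0.1606, 0.2501]
tool_rot: [0.001, 1.0, 0.015, 0.002]
contact_force: [0.8, -0.1, -1.7]
gripper_width: 0.56
grasp_force: 63.0
time: 56.45
tool_pos: [0.5644, 0.0066, 0.2338]
tool_rot: [-0.001, 1.0, -0.013, -0.003]
contact_force: [-0.4, -0.5, -2.0]
gripper_width: 0.566
grasp_force: 63.0
time: 56.95
tool_pos: [0.564, 0.0027, 0.1557]
tool_rot: [-0.0, 1.0, -0.016, -0.002]
contact_force: [-0.1, 0.3, -0.9]
gripper_width: 0.565
grasp_force: 63.0
time: 57.15
tool_pos: [0.5671, 0.003, 0.1606]
tool_rot: [0.0, 1.0, -0.016, 0.002]
contact_force: [0.5, -0.3, -1.7]
gripper_width: 0.567
grasp_force: 63.0
[-0.0027, -0.0024, 0.0357, -0.0007] rows 0.6
```

```bash
python3 -m inch '[{"dx":-0.002,"dy":-0.002,"dz":0.015,"rx":0,"ry":0,"rz":0},{"dx":-0.002,"dy":-0.002,"dz":0.026,"rx":0,"ry":0,"rz":0},{"dx":-0.002,"dy":-0.002,"dz":0.031,"rx":0,"ry":0,"rz":0},{"dx":-0.002,"dy":-0.002,"dz":0.033,"rx":0,"ry":0,"rz":0},{"dx":-0.002,"dy":-0.002,"dz":0.033,"rx":0,"ry":0,"rz":0}]'
python3 -m inch '[{"dx":0,"dy":0,"dz":0.001,"rx":0,"ry":0,"rz":0},{"dx":0,"dy":0,"dz":0.001,"rx":0,"ry":0,"rz":0}]'
```

```text
time: 57.65
tool_pos: [0.5642, 0.0053, 0.1318]
tool_rot: [0.0, 1.0, -0.015, 0.0]
contact_force: [-1.0, 0.7, 0.5]
gripper_width: 0.564
grasp_force: 63.2
time: 57.85
tool_pos: [0.5645, 0.0052, 0.1318]
tool_rot: [0.0, 1.0, -0.015, 0.0]
contact_force: [-3.0, -0.3, 4.4]
gripper_width: 0.567
grasp_force: 63.6
```

Contact at the expected height; release, retreat and inspect.

```bash
python3 -m inch '[{"dx":0,"dy":0,"dz":-0.001,"rx":0,"ry":0,"rz":0},{"dx":0,"dy":0,"dz":-0.001,"rx":0,"ry":0,"rz":0},{"dx":0,"dy":0,"dz":-0.001,"rx":0,"ry":0,"rz":0},{"dx":0,"dy":0,"dz":-0.06,"rx":0,"ry":0,"rz":0},{"dx":0,"dy":0,"dz":-0.12,"rx":0,"ry":0,"rz":0}]' 0.5
python3 -m inch '[{"dx":0,"dy":0,"dz":-0.12,"rx":0,"ry":0,"rz":0},{"dx":0,"dy":0,"dz":-0.12,"rx":0,"ry":0,"rz":0},{"dx":-0.15,"dy":0.2,"dz":-0.12,"rx":0,"ry":0,"rz":0},{"dx":-0.15,"dy":0.2,"dz":-0.12,"rx":0,"ry":0,"rz":0},{"dx":-0.15,"dy":0.2,"dz":-0.12,"rx":0,"ry":0,"rz":0}]'
python3 -m inch '[{"dx":0,"dy":0.12,"dz":0,"rx":0,"ry":0,"rz":0},{"dx":0,"dy":0.12,"dz":0,"rx":0,"ry":0,"rz":0},{"dx":0,"dy":0.12,"dz":0,"rx":0,"ry":0,"rz":0},{"dx":0,"dy":0.12,"dz":0,"rx":0,"ry":0,"rz":0}]'
python3 - <<'E'
from h import *
optics.grab_frame("top")
for n,z in (("short",.144),("board1",.114),("thin1",.016),("tape",.025),("jar",.085),("carton",.06),("driver",.01)):
    for r in find("top",n,z,.4): print(n,r)
cv2.imwrite("pics/s3.png",cv2.resize(optics.grab_frame("side")[120:420,200:440,::-1],None,fx=2.5,fy=2,interpolation=3))
E
```

```text
time: 58.35
tool_pos: [0.5626, 0.0054, 0.2253]
tool_rot: [-0.0, 1.0, -0.015, -0.003]
contact_force: [0.9, -0.6, 1.0]
gripper_width: 0.75
grasp_force: 0.0
time: 58.85
tool_pos: [0.4697, -0.1128, 0.3233]
tool_rot: [0.0, 1.0, -0.014, 0.001]
contact_force: [0.3, -1.8, 0.6]
gripper_width: 0.752
grasp_force: 0.0
time: 59.25
tool_pos: [0.4673, -0.2087, 0.3225]
tool_rot: [-0.0, 1.0, -0.016, -0.0]
contact_force: [0.6, -0.2, 0.5]
gripper_width: 0.747
grasp_force: 0.0
short (0.78, 0.5598, 0.0088, np.float64(-0.028), 158, 50, [330, 250])
short (0.67, 0.734, -0.2533, np.float64(-1.453), 114, 80, [423, 182])
board1 (0.74, 0.7368, -0.1264, np.float64(-0.518), 85, 61, [377, 185])
thin1 (0.53, 0.5119, 0.0049, np.float64(1.559), 85, 14, [331, 276])
thin1 (0.45, 0.5722, 0.3258, np.float64(-0.015), 77, 14, [217, 261])
thin1 (0.44, 0.5754, 0.3909, np.float64(-0.009), 77, 14, [194, 264])
tape (0.92, 0.7485, 0.1476, np.float64(-0.042), 98, 92, [276, 198])
jar (0.72, 0.7453, -0.1299, np.float64(-0.074), 81, 64, [376, 185])
carton (0.67, 0.7585, -0.2708, np.float64(-1.473), 121, 83, [425, 183])
driver (0.68, 0.7495, 0.3325, np.float64(1.472), 195, 30, [215, 202])
```

View pics/s3.png

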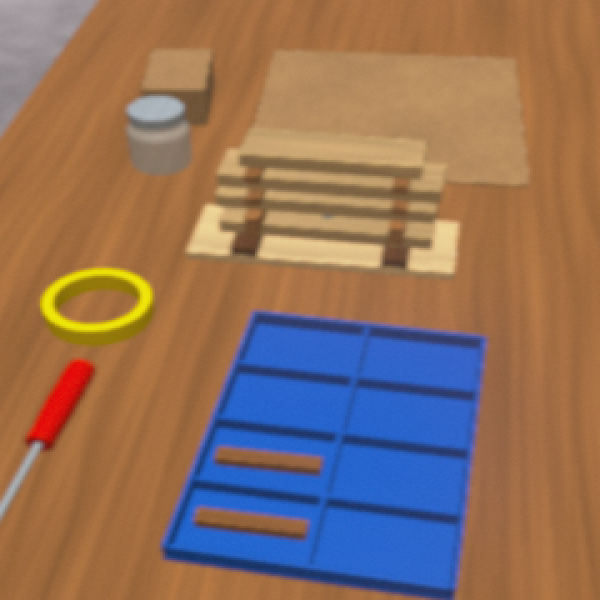

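The side view shows three boards stacked level on stick pairs with the short one on top at (335,155). Two thin sticks are left in the bin, and the other things have not moved.

```bash
python3 -c "
from plant import ticket
print(ticket.job_done())"
```

```text
the job is handed in; nothing more can be done
None
```

The job is handed in at about 59 s; it returned no verdict. All three boards are stacked level on the knobbed drawer front, short one on top, with the two tall sticks under the first board and thin pairs under the other two; the two spare sticks are still in the bin and the bystanders unmoved.

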